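# Put the rinsed parts beaker on its drying peg

### The job

Two rinsed steel cups lie on their sides on drip cradles. Take the wider one, turn it mouth down and lower it (do not drop it) over the free drying peg until its rim sits flat on the peg's base and it stands by itself, then let go. Leave the narrow cup and the white jar on the other peg as they are.

Things in the scene. Friction and masses are not known exactly. Their poses are not given: they have to be found in the camera images.
- beaker_mid (a point): centre (half-way along the axis) of the wider steel cup: straight, 52 mm outside diameter, 84 mm long, wall 3 mm, base 4 mm, 80 to 170 g. x axis: closed end to mouth, 42 mm each way. At first it lies level, 55 mm above the table, mouth away from the robot (0 to 40 degrees left of ahead), on two rests under its middle 50 mm; both sides are free. The fixed cradle's 6 mm floor is 110 by 62 mm
- peg_foot (a point): foot of the free drying peg, on its axis, at the top face of its base; z up. A white upright peg, 16 mm diameter, rises 60 mm above this point from a fixed round grey base, 92 mm diameter, 8 mm thick. With the cup in place the cup's centre is 42 mm above this point, with 15 mm of play round the peg
- narrow_mid (a point): centre of the narrow steel cup, to be left alone: 34 mm diameter, 84 mm long, lying on its own cradle in the same way, axis 55 mm above the table; x axis towards its mouth
- jar_mid (a point): centre of the white plastic jar, to be left alone: 58 mm diameter, 70 mm high, already upside down over the other drying peg, which is like the free one
Mind the look-alikes: they are no part of the job. Leave any purple or yellow look-alike of the part that bears beaker_mid alone.

How it is judged:
By the outcome, as a careful person would: the job done as asked, in the order asked, and still so for the second after the job is handed in, with the robot touching nothing.
It also fails if it takes over 43 s, if anything falls off the work surface, if the arm or the gripper's body presses on something with over 40 N, if the wrist force passes 120 N, or if a joint passes its speed limit or range.

### The arm

A 6-joint arm with a two-finger parallel gripper is mounted at the origin on the work surface. World frame = base frame: x ahead of the robot, y to its left, z up, the work surface at z = 0. Lengths are in m, angles in rad, forces in N, time in s.
With the tool pointing down it reaches from about 0.35 to 0.975 m from the base axis. Payload 7.1 kg.
Tool frame: the origin (TCP) lies midway between the tips of the shut fingers; the grasp point (between the pads) lies 19 mm behind it; x points along the fingers, y is the direction in which the jaws open and shut, and the axes are right-handed (so a half turn about x gives the same grasp; the last joint's range is limited). The gripper opens to 88 mm and grips with 3 to 60 N. Pads are 20 mm wide; open, the fingers measure 115 mm over their backs; the gripper's body (75 mm by 178 mm) begins 61 mm behind the grasp point.
Start: joints at [-1.204, 0.423, 1.63, -0, 1.089, -0.019], TCP at [0.235, -0.579, 0.195] pointing down, gripper open.
Joint ranges: [-3, 3], [-0.9, 2.11], [0.09, 2.58], [-1.31, 4.45], [0.11, 2.69], [-2.54, 2.54]. Speed limits (rad/s): [2.39, 2.39, 3.01, 3.14, 3.14, 3.14].

### API

Orientations are given as a unit quaternion [x, y, z, w].
In Python, from station import robot gives the robot as it stands.
- The arm moves only by the tool step_arm, never from a script. Its argument "increments" is a list of rows, each a list of 7 numbers: the shift along the tool's x, y, z normalised to -1 to 1, where 1 is 0.02 m, then the turn, a rotation vector about the tool's x, y, z normalised to -1 to 1, where 1 is 8 degrees, then the opening, from 0 (shut) to 1 (fully open). In form: [[x, y, z, rx, ry, rz, fingers], ...]. A call has 1 to 20 rows; each row shifts and turns the pose as measured when the row begins, along the tool's axes as they then stand; what a row does not reach is not made up. A row lasts 1/10 s, in which the tool goes at most 50 mm and 8.59 degrees, less where a joint would pass 70% of its speed; a pose out of reach is approached as far as the arm can. A call with a number of a shift or a turn outside -1 to 1 is refused whole. A call with a gripper value outside its range is refused whole. The fingers move at their own pace and stop on an object; the grip force is fixed at half the most. Time passes only in rows, so rows that do not move let the fingers close. It gives the time, the measured TCP pose, the force and the opening at its end, in the units of the state.
- robot.get_obs(): the state, without advancing time (a new reading comes with each control period).
- robot.snapshot(name): name is "scene" or "top" or "wrist"; returns (picture, depth): 384x512x3 uint8, red, green, blue; 384x512 float32, m along the optical axis (not along the pixel's ray), 0 where there is no reading.
- robot.camera_model(name): a dict with "fx", "fy", "cx", "cy" (pixels), "R" (3x3) and "t" (3): a world point X has camera coordinates R X + t. Camera axes: x right, y down, z forward; pixel columns grow to the right and rows downward; lengths in m; the calibration is good to about 2 mm. A picture is of the moment at which its call begins: read the wrist's pose just before it. camera_model takes no time and is no camera call; for the wrist camera it gives the pose at the moment of the call.
- robot.close_job(): hands the job in, once; it reports no verdict.
The state is a dict: "clock": time; "qpos": joint angles; "joint_velocities": joint speeds; "joint_efforts": joint torques, N m; "tcp_pos": TCP position; "ee_rot": TCP orientation; "force": force on the tool from outside, world axes, zero at the start; "torque": the same for the moment, N m; "width": finger opening in m.
Only numpy, scipy, OpenCV 4.12 (cv2) and the standard library are available. Lean on these libraries where they do the work, as an engineer would, in place of code of your own. Each camera call takes 0.05 s, during which the arm holds its last target. There are 200 camera calls.

## Working session

There is one attempt and no reset: what is moved stays moved. The work goes in short steps, Python scripts to look and compute and a tool call to move; the robot and the scene stay as the last step left them, time stands still between calls to the robot, and variables do not carry over. Pictures are saved under pics/ and viewed, about 8 in all and at most 12, crops included, and the job is handed in when it is done.

Besides the shell and the picture viewer there is one more tool, called after "Call:" by a JSON object that holds its "fn" and its "kwargs", one argument or row to a line. step_arm: Moves the arm, as the interface text tells. Scaled input: -1 to 1 covers 0.02 m each way for a shift and 8 degrees each way for a turn. Its arguments: {"type":"object","properties":{"increments":{"type":"array"}},"required":["increments"]}

```bash
mkdir -p pics; ls
python3 - <<'E'
from station import robot
import cv2,numpy as np
o=robot.get_obs();print(o)
for n in("scene","top"):
    p,d=robot.snapshot(n);np.savez(n+"1.npz",p=p,d=d,**robot.camera_model(n))
    cv2.imwrite(f"pics/{n}1.png",p[:,:,::-1]);print(n,robot.camera_model(n))
E
```

```text
pics
{'clock': 0.0, 'qpos': array([-1.20399893e+00,  4.23826367e-01,  1.63066203e+00, -1.42926502e-05,
        1.08861703e+00, -1.90037752e-02]), 'joint_velocities': array([ 4.73671609e-05,  7.45714679e-04, -9.72762262e-04,  8.99140677e-04,
       -8.04188558e-04,  7.64834851e-04]), 'joint_efforts': array([ 2.31055543e-03, -5.44612384e+01, -2.73663872e+01,  6.45213830e-02,
        2.27289641e-02, -1.05908914e-04]), 'tcp_pos': array([ 0.23499478, -0.57850343,  0.19382176]), 'ee_rot': array([-0.69389398, -0.13608522,  0.69408788, -0.13503322]), 'force': array([ 0.32710681, -0.53584506,  0.78627177]), 'torque': array([ 0.0640975 ,  0.04908788, -0.02809459]), 'width': 0.08793592318632167}
scene {'fx': 388.029817685365, 'fy': 388.029817685365, 'cx': 252.22826048726944, 'cy': 189.87244278277694, 'R': array([[ 0.18998584,  0.98176904, -0.00591095],
       [ 0.85488673, -0.1683869 , -0.49072858],
       [-0.48277745,  0.08817828, -0.87129244]]), 't': array([-0.12823828, -0.47496652,  1.38535474])}
top {'fx': 360.1487184413046, 'fy': 360.1487184413046, 'cx': 256.12440395666573, 'cy': 186.16481012665707, 'R': array([[-0.02903092, -0.99927436,  0.02465666],
       [-0.99671823,  0.02707431, -0.07628734],
       [ 0.07556442, -0.02679044, -0.99678096]]), 't': array([0.00756548, 0.59022808, 1.09169156])}
```

View pics/top1.png

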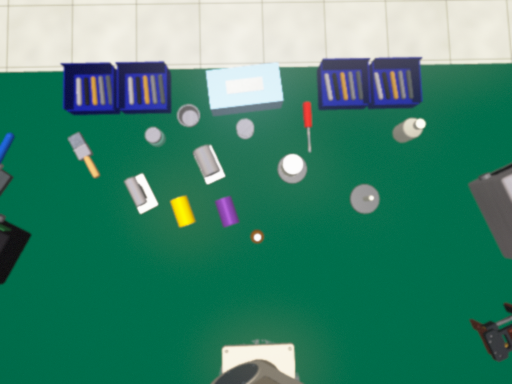

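View pics/scene1.png

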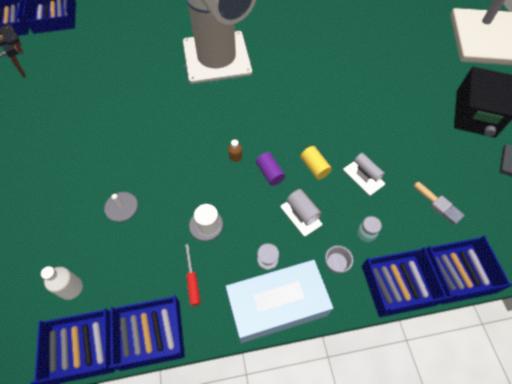

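The top view shows the wide cup at (207,160), the narrow cup at (138,190), the free peg at (365,198) and the jar at (292,167). The purple and yellow decoys are at (227,211) and (182,211). The scene view agrees. Next I measure from depth.

```bash
cat > h.py <<'E'
import numpy as np,cv2
def cloud(f):
    a=np.load(f);d=a['d'];v,u=np.mgrid[:384,:512]
    c=np.stack([(u-a['cx'])/a['fx']*d,(v-a['cy'])/a['fy']*d,d],-1)
    return (c-a['t'])@a['R'],d,a['p']
E
python3 - <<'E'
from h import *
P,d,p=cloud('top1.npz')
for n,(u0,u1,v0,v1),zl in [("wide",(188,228,140,187),.045),("narrow",(120,160,170,216),.045),("peg",(345,386,180,218),.03),("base",(345,386,180,218),.004),("jar",(276,310,148,184),.04),("purple",(212,242,192,230),.01),("yellow",(168,198,192,230),.01)]:
    Q=P[v0:v1,u0:u1].reshape(-1,3);dd=d[v0:v1,u0:u1].ravel();Q=Q[(dd>0)&(Q[:,2]>zl)]
    r=cv2.minAreaRect(Q[:,:2].astype(np.float32)*1000)
    print(n,len(Q),Q.mean(0).round(4),'zmax',np.percentile(Q[:,2],[50,95]).round(3),r)
P2,d2,_=cloud('scene1.npz')
for n,(u0,u1,v0,v1),zl in [("wide",(280,325,180,228),.045),("peg",(100,142,188,222),.03),("base",(100,142,188,222),.004)]:
    Q=P2[v0:v1,u0:u1].reshape(-1,3);dd=d2[v0:v1,u0:u1].ravel();Q=Q[(dd>0)&(Q[:,2]>zl)]
    print(n,len(Q),Q.mean(0).round(4),np.percentile(Q[:,2],[50,95]).round(3),cv2.minAreaRect(Q[:,:2].astype(np.float32)*1000))
a=np.hstack([cv2.resize(p[130:230,110:240,::-1],None,fx=4,fy=4,interpolation=2),cv2.resize(p[180:220,340:390,::-1],(280,400),interpolation=2)])
cv2.imwrite('pics/crop1.png',a)
E
```

```text
wide 512 [0.6657 0.137  0.0749] zmax [0.077 0.082] ((666.7658081054688, 138.1327362060547), (85.33234405517578, 52.565032958984375), 24.38800621032715)
narrow 354 [0.5806 0.3464 0.0676] zmax [0.069 0.073] ((580.7467651367188, 348.5567626953125), (83.74758911132812, 34.136905670166016), 26.358539581298828)
peg 39 [ 0.5423 -0.3473  0.0578] zmax [0.063 0.069] ((542.5314331054688, -349.05816650390625), (13.631364822387695, 13.190463066101074), 82.68405151367188)
base 663 [ 0.542  -0.3494  0.0108] zmax [0.008 0.041] ((543.4042358398438, -353.06817626953125), (127.79814910888672, 104.14630126953125), 88.49012756347656)
jar 331 [ 0.6468 -0.1164  0.0761] zmax [0.078 0.081] ((648.15478515625, -117.83256530761719), (54.73582458496094, 57.22583770751953), 43.74574661254883)
purple 475 [0.5144 0.0813 0.0463] zmax [0.048 0.053] ((514.5579833984375, 82.20091247558594), (83.4335708618164, 51.6399040222168), 16.65028953552246)
yellow 489 [0.5196 0.2135 0.0461] zmax [0.048 0.053] ((519.164794921875, 216.16395568847656), (84.3149185180664, 52.43438720703125), 18.24288558959961)
wide 629 [0.6717 0.1346 0.0744] [0.077 0.083] ((667.953369140625, 139.21365356445312), (84.49629211425781, 51.96430206298828), 23.439653396606445)
peg 67 [ 0.5468 -0.347   0.0546] [0.055 0.07 ] ((544.8330688476562, -347.5343017578125), (13.503005981445312, 14.127680778503418), 61.928035736083984)
base 789 [ 0.5468 -0.3475  0.0128] [0.009 0.053] ((538.3056030273438, -351.521240234375), (117.05440521240234, 105.6352767944336), 83.7977066040039)
```

View pics/crop1.png

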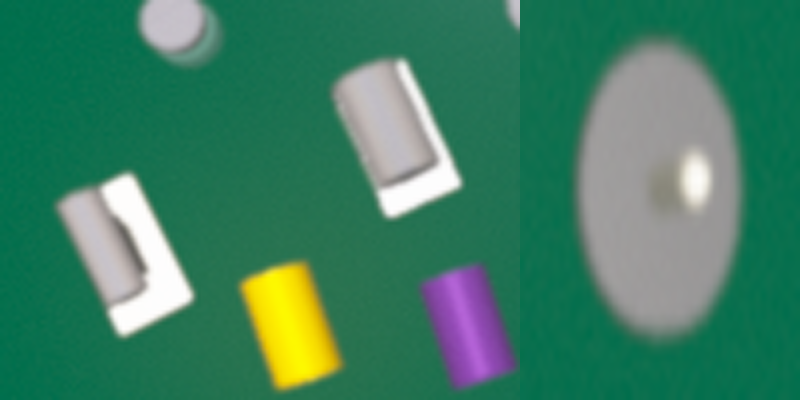

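Call:
{"fn": "step_arm", "kwargs": {
  "increments": [
    [-1, 0, 0, 0, 0, 0, 1],
    [-1, 0, 0, 0, 0, 0, 1],
    [-1, 0, 0, 0, 1, 0, 1],
    [0, 0, 0, 0, 1, 0, 1],
    [0, 0, 0, 0, 1, 0, 1]
  ]
}}

```text
clock: 0.6
tcp_pos: [0.2397, -0.5764, 0.2561]
ee_rot: [0.826, 0.165, -0.529, 0.106]
force: [0.2, 0.6, -0.5]
width: 0.0879
```

```bash
python3 -c "
from station import robot
o=robot.get_obs();print(o['qpos'].tolist(),o['tcp_pos'].tolist(),o['ee_rot'].tolist(),o['clock'])"
```

```text
[-1.417477070330282, 0.41423429898348935, 1.5680207759804194, 0.43509274959017524, 1.2959048489494303, -0.3904804380763844] [0.2397449988946875, -0.5763535570849444, 0.25606859373738505] [0.825599539298311, 0.1653036695232533, -0.5290337023851157, 0.10575178151341211] 0.6
```

Call:
{"fn": "step_arm", "kwargs": {
  "increments": [
    [0, 0, 0, 0, 0, 1, 1],
    [0, 0, 0, 0, 0, 1, 1],
    [0, 0, 0, 0, 0, 1, 1]
  ]
}}

```text
clock: 0.9
tcp_pos: [0.2356, -0.5816, 0.2517]
ee_rot: [0.843, -0.017, -0.495, 0.212]
force: [1.1, 0.3, -0.6]
width: 0.0876
```

```bash
python3 -c "
from station import robot
o=robot.get_obs();print(o['qpos'].tolist(),o['tcp_pos'].tolist(),o['ee_rot'].tolist(),o['clock'])"
```

```text
[-1.4687693740072136, 0.24932759462545445, 1.8923929138672122, 0.7305260923641955, 0.8097458798298679, -0.6535722102131257] [0.2355541778960145, -0.5816470479596161, 0.25168621539311176] [0.8427009642144724, -0.016916823975386668, -0.49464635569270454, 0.21188178019478385] 0.9
```

```bash
cat >> h.py <<'E'
from scipy.spatial.transform import Rotation as Ro
from scipy.optimize import least_squares
rz=lambda a:Ro.from_euler('z',a).as_matrix()
ry=lambda a:Ro.from_euler('y',a).as_matrix()
ex,ez=np.array([1.,0,0]),np.array([0,0,1.])
D=[([-1.20399893e+00,4.23826367e-01,1.63066203e+00,-1.42926502e-05,1.08861703e+00,-1.90037752e-02],[0.23499478,-0.57850343,0.19382176],[-0.69389398,-0.13608522,0.69408788,-0.13503322]),
([-1.417477070330282,0.41423429898348935,1.5680207759804194,0.43509274959017524,1.2959048489494303,-0.3904804380763844],[0.2397449988946875,-0.5763535570849444,0.25606859373738505],[0.825599539298311,0.1653036695232533,-0.5290337023851157,0.10575178151341211]),
([-1.4687693740072136,0.24932759462545445,1.8923929138672122,0.7305260923641955,0.8097458798298679,-0.6535722102131257],[0.2355541778960145,-0.5816470479596161,0.25168621539311176],[0.8427009642144724,-0.016916823975386668,-0.49464635569270454,0.21188178019478385])]
C=np.eye(3)
def fk(q,k):
    h,a,L1,L2,L3=k
    A=rz(q[0]);B=A@ry(q[1]);F=A@ry(q[1]+q[2]);T=F@rz(q[3])@ry(q[4])@rz(q[5])
    return h*ez+A@ex*a+B@ez*L1+F@ez*L2+T@ez*L3,T
def fit():
    f=lambda k:np.concatenate([fk(q,k)[0]-p for q,p,_ in D])
    return least_squares(f,[.35,0,.45,.45,.3])
E
python3 - <<'E'
from h import *
for q,p,r in D:
    T=fk(q,[.3,0,.4,.4,.3])[1]; print((T.T@Ro.from_quat(r).as_matrix()).round(3))
s=fit();print(s.x,abs(s.fun).max())
E
```

```text
[[-0. -1. -0.]
 [-0.  0. -1.]
 [ 1. -0. -0.]]
[[ 0. -1. -0.]
 [ 0.  0. -1.]
 [ 1.  0.  0.]]
[[ 0. -1. -0.]
 [ 0.  0. -1.]
 [ 1.  0. -0.]]
[ 0.193388   -0.09074019  0.65327421  0.50878485  0.36201276] 0.00985578021954836
```

Run:
```python
from h import *
def f(k):
    r=[]
    for q,p,_ in D:
        F=rz(q[0])@ry(q[1]+q[2]);x=fk(q,k[:5])[0]+F@ex*k[5]+F@rz(q[3])@ry(q[4])@ex*k[6];r.append(x-p)
    return np.concatenate(r)
for free in ([0,2,3,4],[0,1,2,3,4,5],[0,2,3,4,5],[0,2,3,4,6],[0,2,3,4,5,6],[0,1,2,3,4,6],[0,1,2,3,4,5,6]):
    def g(x):
        k=np.zeros(7);k[free]=x;return f(k)
    s=least_squares(g,np.array([.35,0,.45,.45,.3,0,0])[free]);print(free,s.x.round(4),s.fun.reshape(3,3).round(4).tolist())
```

```text
[0, 2, 3, 4] [0.164  0.6323 0.4151 0.3565] [[-0.0102, -0.0068, -0.003], [-0.0053, 0.0063, -0.0031], [-0.0022, -0.0059, 0.0061]]
[0, 1, 2, 3, 4, 5] [ 0.3795 -0.0232  0.5727  0.5258  0.3633  0.1156] [[-0.0114, -0.0035, -0.0025], [-0.0014, -0.0006, 0.0014], [0.0005, -0.0004, 0.0011]]
[0, 2, 3, 4, 5] [0.4151 0.5539 0.5199 0.363  0.1396] [[-0.0117, -0.0026, -0.0022], [-0.0015, -0.0012, 0.0004], [0.0004, -0.0009, 0.0018]]
[0, 2, 3, 4, 6] [0.1497 0.6455 0.4351 0.345  0.0228] [[-0.0101, -0.007, -0.0031], [-0.007, 0.0036, 0.0007], [0.0023, -0.0019, 0.0023]]
[0, 2, 3, 4, 5, 6] [0.4108 0.5555 0.5189 0.3626 0.1375 0.0007] [[-0.0117, -0.0027, -0.0022], [-0.0016, -0.0012, 0.0005], [0.0005, -0.0008, 0.0017]]
[0, 1, 2, 3, 4, 6] [ 0.197  -0.0972  0.6534  0.5133  0.3636 -0.0024] [[-0.0098, -0.0076, -0.0036], [-0.0023, 0.0037, 0.003], [-0.0005, -0.0006, 0.0006]]
[0, 1, 2, 3, 4, 5, 6] [ 0.3924 -0.0376  0.5713  0.5374  0.3673  0.1181 -0.0059] [[-0.0114, -0.0035, -0.0025], [-0.0005, -0.0005, 0.0014], [-0.0003, -0.0004, 0.0011]]
```

```bash
cat >> h.py <<'E'
import json
def log():
    from station import robot
    o=robot.get_obs();open('log.jsonl','a').write(json.dumps([o['qpos'].tolist(),o['tcp_pos'].tolist(),o['ee_rot'].tolist()])+'\n')
    print('t',round(o['clock'],2),'q',o['qpos'].round(3).tolist(),'p',o['tcp_pos'].round(4).tolist(),'x',Ro.from_quat(o['ee_rot']).as_matrix()[:,0].round(3),'w',round(o['width'],4),'F',o['force'].round(1));return o
def frame(x,y):
    x=np.array(x,float);x/=np.linalg.norm(x);y=np.array(y,float);y-=x*(x@y);y/=np.linalg.norm(y)
    return np.stack([x,y,np.cross(x,y)],1)
def delta(o,p,R,n=None):
    "total shift & turn in tool axes; per-row for n rows, simultaneous with curved motion handled"
    R0=Ro.from_quat(o['ee_rot']).as_matrix();p=np.array(p)
    w=Ro.from_matrix(R0.T@R).as_rotvec();s=R0.T@(p-o['tcp_pos'])
    wd=np.degrees(w);n=n or max(1,int(np.ceil(max(abs(s).max()/.02,abs(wd).max()/8)+.0)))
    print('shift(units)',(s/.02).round(2),'turn(units)',(wd/8).round(2),'n',n)
    R1=R0;q=o['tcp_pos'].copy()
    for i in range(n):
        s=R1.T@((p-q)/(n-i));print((s/.02).round(2).tolist(),(wd/8/n).round(2).tolist());q=q+R1@s;R1=R1@Ro.from_rotvec(w/n).as_matrix()
E
python3 - <<'E'
from h import *
for a,b,c in D: open('log.jsonl','a').write(json.dumps([a,b,c])+'\n')
o=log()
delta(o,[.5,0,.33],frame([0,0,-1],[0,1,0]),16)
E
```

```text
t 0.9 q [-1.469, 0.249, 1.892, 0.731, 0.81, -0.654] p [0.2356, -0.5816, 0.2517] x [ 0.51  -0.238 -0.827] w 0.0876 F [ 1.1  0.3 -0.6]
shift(units) [ -3.42 -22.6  -22.66] turn(units) [-19.59   3.35  -5.1 ] n 16
[-0.21, -1.41, -1.42] [-1.22, 0.21, -0.32]
[-0.11, -1.16, -1.64] [-1.22, 0.21, -0.32]
[-0.02, -0.86, -1.82] [-1.22, 0.21, -0.32]
[0.07, -0.54, -1.94] [-1.22, 0.21, -0.32]
[0.14, -0.2, -2.0] [-1.22, 0.21, -0.32]
[0.2, 0.15, -2.0] [-1.22, 0.21, -0.32]
[0.25, 0.5, -1.93] [-1.22, 0.21, -0.32]
[0.27, 0.83, -1.81] [-1.22, 0.21, -0.32]
[0.28, 1.14, -1.64] [-1.22, 0.21, -0.32]
[0.27, 1.41, -1.41] [-1.22, 0.21, -0.32]
[0.24, 1.64, -1.14] [-1.22, 0.21, -0.32]
[0.19, 1.82, -0.84] [-1.22, 0.21, -0.32]
[0.12, 1.94, -0.51] [-1.22, 0.21, -0.32]
[0.05, 2.0, -0.17] [-1.22, 0.21, -0.32]
[-0.04, 2.0, 0.17] [-1.22, 0.21, -0.32]
[-0.14, 1.94, 0.51] [-1.22, 0.21, -0.32]
```

Run:
```python
from h import *
o=log()
delta(o,[.5,0,.33],frame([0,0,-1],[.7,-.7,0]),32)
```

```text
t 0.9 q [-1.469, 0.249, 1.892, 0.731, 0.81, -0.654] p [0.2356, -0.5816, 0.2517] x [ 0.51  -0.238 -0.827] w 0.0876 F [ 1.1  0.3 -0.6]
shift(units) [ -3.42 -22.6  -22.66] turn(units) [-3.44 -2.43 -3.58] n 32
[-0.11, -0.71, -0.71] [-0.11, -0.08, -0.11]
[-0.1, -0.7, -0.72] [-0.11, -0.08, -0.11]
[-0.1, -0.69, -0.73] [-0.11, -0.08, -0.11]
[-0.1, -0.68, -0.74] [-0.11, -0.08, -0.11]
[-0.09, -0.67, -0.75] [-0.11, -0.08, -0.11]
[-0.09, -0.66, -0.75] [-0.11, -0.08, -0.11]
[-0.09, -0.65, -0.76] [-0.11, -0.08, -0.11]
[-0.09, -0.64, -0.77] [-0.11, -0.08, -0.11]
[-0.09, -0.63, -0.78] [-0.11, -0.08, -0.11]
[-0.09, -0.62, -0.79] [-0.11, -0.08, -0.11]
[-0.08, -0.61, -0.8] [-0.11, -0.08, -0.11]
[-0.08, -0.6, -0.81] [-0.11, -0.08, -0.11]
[-0.08, -0.59, -0.81] [-0.11, -0.08, -0.11]
[-0.08, -0.57, -0.82] [-0.11, -0.08, -0.11]
[-0.08, -0.56, -0.83] [-0.11, -0.08, -0.11]
[-0.08, -0.55, -0.84] [-0.11, -0.08, -0.11]
[-0.08, -0.54, -0.84] [-0.11, -0.08, -0.11]
[-0.08, -0.53, -0.85] [-0.11, -0.08, -0.11]
[-0.08, -0.52, -0.86] [-0.11, -0.08, -0.11]
[-0.08, -0.51, -0.86] [-0.11, -0.08, -0.11]
[-0.09, -0.49, -0.87] [-0.11, -0.08, -0.11]
[-0.09, -0.48, -0.88] [-0.11, -0.08, -0.11]
[-0.09, -0.47, -0.88] [-0.11, -0.08, -0.11]
[-0.09, -0.46, -0.89] [-0.11, -0.08, -0.11]
[-0.09, -0.45, -0.9] [-0.11, -0.08, -0.11]
[-0.1, -0.44, -0.9] [-0.11, -0.08, -0.11]
[-0.1, -0.42, -0.91] [-0.11, -0.08, -0.11]
[-0.1, -0.41, -0.91] [-0.11, -0.08, -0.11]
[-0.11, -0.4, -0.92] [-0.11, -0.08, -0.11]
[-0.11, -0.39, -0.92] [-0.11, -0.08, -0.11]
[-0.11, -0.37, -0.93] [-0.11, -0.08, -0.11]
[-0.12, -0.36, -0.93] [-0.11, -0.08, -0.11]
```

Call:
{"fn": "step_arm", "kwargs": {
  "increments": [
    [-0.2, -0.5, -0.5, -0.86, -0.61, -0.9, 1],
    [-0.2, -0.5, -0.5, -0.86, -0.61, -0.9, 1],
    [-0.2, -0.5, -0.5, -0.86, -0.61, -0.9, 1],
    [-0.2, -0.5, -0.5, -0.86, -0.61, -0.9, 1],
    [0, 0, 0, 0, 0, 0, 1]
  ]
}}

```text
clock: 1.4
tcp_pos: [0.2441, -0.5113, 0.2576]
ee_rot: [0.706, 0.214, -0.627, 0.251]
force: [0.2, -0.1, -1.0]
width: 0.0875
```

Run:
```python
from h import *
o=log()
delta(o,[.5,0,.33],frame([0,0,-1],[.7,-.7,0]),1)
```

```text
t 1.4 q [-1.212, 0.24, 1.746, 0.124, 1.104, -0.365] p [0.2441, -0.5113, 0.2576] x [ 0.122 -0.012 -0.992] w 0.0875 F [ 0.2 -0.1 -1. ]
shift(units) [ -2.33 -11.81 -26.18] turn(units) [-0.82 -0.6  -0.65] n 1
[-2.33, -11.81, -26.18] [-0.82, -0.6, -0.65]
```

Call:
{"fn": "step_arm", "kwargs": {
  "increments": [
    [-0.1, -0.45, -1, -0.8, -0.6, -0.6, 1],
    [-0.1, -0.45, -1, 0, 0, 0, 1],
    [-0.1, -0.45, -1, 0, 0, 0, 1],
    [-0.1, -0.45, -1, 0, 0, 0, 1],
    [-0.1, -0.45, -1, 0, 0, 0, 1],
    [-0.1, -0.45, -1, 0, 0, 0, 1],
    [-0.1, -0.45, -1, 0, 0, 0, 1],
    [-0.1, -0.45, -1, 0, 0, 0, 1],
    [-0.1, -0.45, -1, 0, 0, 0, 1],
    [-0.1, -0.45, -1, 0, 0, 0, 1]
  ]
}}

```text
clock: 2.4
tcp_pos: [0.3262, -0.2957, 0.2732]
ee_rot: [0.673, 0.255, -0.645, 0.258]
force: [0.1, 0.1, 0.1]
width: 0.0877
```

Run:
```python
from h import *
o=log()
delta(o,[.55,0.05,.33],frame([0,0,-1],[.41,-.91,0]),1)
```

```text
t 2.4 q [-0.79, 0.034, 1.947, 0.038, 1.14, 0.023] p [0.3262, -0.2957, 0.2732] x [ 0.039  0.01  -0.999] w 0.0877 F [0.1 0.1 0.1]
shift(units) [ -2.23  -5.13 -20.02] turn(units) [ 2.28 -0.27 -0.09] n 1
[-2.23, -5.13, -20.02] [2.28, -0.27, -0.09]
```

Call:
{"fn": "step_arm", "kwargs": {
  "increments": [
    [-0.1, -0.25, -1, 0.23, 0, 0, 1],
    [-0.1, -0.25, -1, 0.23, 0, 0, 1],
    [-0.1, -0.25, -1, 0.23, 0, 0, 1],
    [-0.1, -0.25, -1, 0.23, 0, 0, 1],
    [-0.1, -0.25, -1, 0.23, 0, 0, 1],
    [-0.1, -0.25, -1, 0.23, 0, 0, 1],
    [-0.1, -0.25, -1, 0.23, 0, 0, 1],
    [-0.1, -0.25, -1, 0.23, 0, 0, 1],
    [-0.1, -0.25, -1, 0.23, 0, 0, 1],
    [-0.1, -0.25, -1, 0.23, 0, 0, 1],
    [-0.1, -0.25, -1, 0, -0.3, 0, 1],
    [-0.1, -0.25, -1, 0, 0, 0, 1],
    [-0.1, -0.25, -1, 0, 0, 0, 1],
    [-0.1, -0.25, -1, 0, 0, 0, 1],
    [-0.1, -0.25, -1, 0, 0, 0, 1],
    [-0.1, -0.25, -1, 0, 0, 0, 1],
    [-0.1, -0.25, -1, 0, 0, 0, 1]
  ]
}}

```text
clock: 4.1
tcp_pos: [0.5754, -0.0432, 0.3114]
ee_rot: [0.707, 0.137, -0.685, 0.11]
force: [0.2, 0.4, -1.0]
width: 0.088
```

Run:
```python
from h import *
o=log()
L=[json.loads(l) for l in open('log.jsonl')]
def f(k,full=0):
    r=[]
    for q,p,_ in L:
        A=rz(q[0]);F=A@ry(q[1]+q[2]);W=F@rz(q[3]);T=W@ry(q[4])@rz(q[5])
        x=k[0]*ez+A@[k[1],k[2],0]+A@ry(q[1])@ez*k[3]+F@[k[4],0,k[5]]+W@[0,k[6],0]+T@[0,0,k[7]];r.append(x-p)
    return np.concatenate(r+[.003*(np.array(k)-[.35,0,0,.45,0,.45,0,.3])])
s=least_squares(f,[.35,0,0,.45,0,.45,0,.3]);print(s.x.round(4));print(s.fun[:-8].reshape(-1,3).round(4))
np.save('k.npy',s.x)
```

```text
t 4.1 q [-0.123, 0.227, 1.632, 0.049, 1.263, 1.083] p [0.5754, -0.0432, 0.3114] x [ 0.025  0.043 -0.999] w 0.088 F [ 0.2  0.4 -1. ]
[ 0.3124  0.      0.0119  0.5631  0.0775  0.4849 -0.      0.3377]
[[-0.  0.  0.]
 [-0.  0.  0.]
 [-0. -0. -0.]
 [-0. -0. -0.]
 [-0. -0. -0.]
 [ 0.  0.  0.]
 [ 0. -0. -0.]
 [-0.  0. -0.]]
```

```bash
cat >> h.py <<'E'
LO=np.array([-3,-.9,.09,-1.31,.11,-2.54]);HI=np.array([3,2.11,2.58,4.45,2.69,2.54])
CT=np.array([[0,-1,0],[0,0,-1],[1,0,0.]])
try: K=np.load('k.npy')
except Exception: pass
def FK(q):
    k=K;A=rz(q[0]);F=A@ry(q[1]+q[2]);T=F@rz(q[3])@ry(q[4])@rz(q[5])
    return k[0]*ez+A@[k[1],k[2],0]+A@ry(q[1])@ez*k[3]+F@[k[4],0,k[5]]+F@rz(q[3])@[0,k[6],0]+T@[0,0,k[7]],T@CT
def IK(p,R,q0,m=.03):
    def f(q):
        P,T=FK(q);return np.concatenate([(P-p)*5,(T-R).ravel()])
    s=least_squares(f,np.clip(q0,LO+m,HI-m),bounds=(LO+m-1e-6,HI-m+1e-6),max_nfev=60)
    return s.x,s.cost
cup=np.array([.667,.1387,.055]);m0=np.array([np.cos(np.radians(24)),np.sin(np.radians(24)),0]);down=np.array([0,0,-1.])
peg=np.array([.5435,-.348,.008])
def graspR(a,s):
    f=np.cos(a)*down+np.sin(a)*m0;return frame(f,s*np.array([-m0[1],m0[0],0]))
def finalR(a,s,yaw):
    R=graspR(a,s);h=np.array([np.cos(yaw),np.sin(yaw),0]);f=np.cos(a)*h+np.sin(a)*down
    # R1 such that R1 R^T m0 = down and R1 ex = f
    mt=R.T@m0;b=np.cross(f,down);B=frame(f,b);tz=np.cross(ex,mt);Bt=frame(ex,tz);return B@Bt.T
E
cat > plan.py <<'E'
from h import *
c=.010;seeds=[[-.1,.3,1.6,q4,1.2,q6] for q4 in(0,1.57,3.14) for q6 in(-1.5,0,1.5)]
def sols(p,R):
    out=[]
    for q in seeds:
        q=np.array(q);q[0]=np.arctan2(p[1],p[0]);x,e=IK(p,R,q)
        if e<1e-6 and not any(abs(x-y).max()<.05 for y in out):out.append(x)
    return out
for a in (0,15,30,45):
  for s in(1,-1):
    ar=np.radians(a);R=graspR(ar,s)
    gi=sols(cup-c*m0+.019*R[:,0],R)
    if not gi: print(a,s,'no grasp');continue
    for g in gi: print('GRASP',a,s,g.round(2))
    for yaw in range(-180,180,30):
        R1=finalR(ar,s,np.radians(yaw))
        for x in sols(peg+[0,0,.042+c]+.019*R1[:,0],R1): print('   fin',a,s,yaw,x.round(2),'maxdq',[round(abs(x-g).max(),2) for g in gi])
E
python3 plan.py
```

```text
GRASP 0 1 [ 0.18  0.68  1.6  -0.    0.86 -1.81]
   fin 0 1 -180 [-0.4   1.45  0.68 -0.67  2.47 -2.13] maxdq [np.float64(1.61)]
   fin 0 1 -150 [-0.24  1.32  1.02 -0.94  2.12 -2.19] maxdq [np.float64(1.26)]
   fin 0 1 -120 [-0.12  1.2   1.4  -1.22  1.77 -2.07] maxdq [np.float64(1.22)]
   fin 0 1 -60 [-0.22  1.17  2.08  3.98  1.64 -1.49] maxdq [np.float64(3.98)]
   fin 0 1 -30 [-0.65  1.22  2.19  3.01  1.83 -1.6 ] maxdq [np.float64(3.01)]
   fin 0 1 0 [-1.03  1.15  2.04  2.12  1.6  -1.61] maxdq [np.float64(2.12)]
   fin 0 1 30 [-1.11  1.14  1.72  1.51  1.59 -1.29] maxdq [np.float64(1.51)]
   fin 0 1 60 [-1.04  1.22  1.34  1.13  1.85 -1.04] maxdq [np.float64(1.22)]
   fin 0 1 90 [-0.9   1.34  0.95  0.87  2.2  -0.96] maxdq [np.float64(1.34)]
   fin 0 1 120 [-0.74  1.47  0.63  0.56  2.54 -1.09] maxdq [np.float64(1.68)]
GRASP 0 -1 [ 0.18  0.68  1.6  -0.    0.86  1.34]
   fin 0 -1 -180 [-0.4   1.45  0.68 -0.67  2.47  1.01] maxdq [np.float64(1.61)]
   fin 0 -1 -150 [-0.24  1.32  1.02 -0.94  2.12  0.95] maxdq [np.float64(1.26)]
   fin 0 -1 -120 [-0.12  1.2   1.4  -1.22  1.77  1.07] maxdq [np.
[... 4627 characters left out ...]
-90 [-0.24  0.71  1.88 -1.25  0.81  0.79] maxdq [np.float64(3.79)]
   fin 45 -1 -60 [-0.37  0.65  2.09  4.24  0.52  1.06] maxdq [np.float64(2.32)]
   fin 45 -1 -30 [-0.62  0.63  2.17  2.98  0.45  1.65] maxdq [np.float64(2.91)]
   fin 45 -1 0 [-0.86  0.65  2.06  1.81  0.58  2.17] maxdq [np.float64(3.43)]
   fin 45 -1 30 [-0.94  0.73  1.83  1.13  0.89  2.35] maxdq [np.float64(3.62)]
   fin 45 -1 60 [-0.92  0.83  1.55  0.76  1.24  2.31] maxdq [np.float64(3.57)]
   fin 45 -1 90 [-0.83  0.94  1.29  0.5   1.55  2.13] maxdq [np.float64(3.4)]
   fin 45 -1 120 [-0.71  1.02  1.1   0.24  1.77  1.87] maxdq [np.float64(3.13)]
   fin 45 -1 150 [-0.57  1.05  1.04 -0.03  1.84  1.53] maxdq [np.float64(2.79)]
```

Run:
```python
from h import *
o=log();a=np.radians(20);R=graspR(a,-1);g=cup-.010*m0+.019*R[:,0]
for d in(.1,0):
    print(g-d*R[:,0],IK(g-d*R[:,0],R,o['qpos']))
delta(o,g-.1*R[:,0],R,14)
```

```text
t 4.1 q [-0.123, 0.227, 1.632, 0.049, 1.263, 1.083] p [0.5754, -0.0432, 0.3114] x [ 0.025  0.043 -0.999] w 0.088 F [ 0.2  0.4 -1. ]
[0.63255602 0.12336455 0.1311151 ] (array([0.12157607, 0.4066377 , 1.89408666, 0.20485794, 0.51498211,
       1.11157942]), np.float64(5.307185906006337e-31))
[0.66380111 0.13727576 0.03714584] (array([0.13930076, 0.59742108, 1.85472643, 0.26770524, 0.36484077,
       1.05644733]), np.float64(1.4727917732563051e-30))
shift(units) [ 9.44 -6.54 -5.19] turn(units) [-0.52  2.21  0.13] n 14
[0.67, -0.47, -0.37] [-0.04, 0.16, 0.01]
[0.68, -0.47, -0.36] [-0.04, 0.16, 0.01]
[0.69, -0.47, -0.35] [-0.04, 0.16, 0.01]
[0.7, -0.46, -0.33] [-0.04, 0.16, 0.01]
[0.7, -0.46, -0.32] [-0.04, 0.16, 0.01]
[0.71, -0.46, -0.31] [-0.04, 0.16, 0.01]
[0.71, -0.46, -0.29] [-0.04, 0.16, 0.01]
[0.72, -0.46, -0.28] [-0.04, 0.16, 0.01]
[0.73, -0.46, -0.27] [-0.04, 0.16, 0.01]
[0.73, -0.46, -0.25] [-0.04, 0.16, 0.01]
[0.74, -0.46, -0.24] [-0.04, 0.16, 0.01]
[0.74, -0.46, -0.22] [-0.04, 0.16, 0.01]
[0.74, -0.46, -0.21] [-0.04, 0.16, 0.01]
[0.75, -0.46, -0.2] [-0.04, 0.16, 0.01]
```

Call:
{"fn": "step_arm", "kwargs": {
  "increments": [
    [0.67, -0.47, -0.37, -0.04, 0.16, 0.01, 1],
    [0.68, -0.47, -0.36, -0.04, 0.16, 0.01, 1],
    [0.69, -0.47, -0.35, -0.04, 0.16, 0.01, 1],
    [0.7, -0.46, -0.33, -0.04, 0.16, 0.01, 1],
    [0.7, -0.46, -0.32, -0.04, 0.16, 0.01, 1],
    [0.71, -0.46, -0.31, -0.04, 0.16, 0.01, 1],
    [0.71, -0.46, -0.29, -0.04, 0.16, 0.01, 1],
    [0.72, -0.46, -0.28, -0.04, 0.16, 0.01, 1],
    [0.73, -0.46, -0.27, -0.04, 0.16, 0.01, 1],
    [0.73, -0.46, -0.25, -0.04, 0.16, 0.01, 1],
    [0.74, -0.46, -0.24, -0.04, 0.16, 0.01, 1],
    [0.74, -0.46, -0.22, -0.04, 0.16, 0.01, 1],
    [0.74, -0.46, -0.21, -0.04, 0.16, 0.01, 1],
    [0.75, -0.46, -0.2, -0.04, 0.16, 0.01, 1]
  ]
}}

```text
clock: 5.5
tcp_pos: [0.6303, 0.1255, 0.1237]
ee_rot: [0.814, 0.161, -0.55, 0.09]
force: [-0.3, 0.2, 0.2]
width: 0.0879
```

Run:
```python
from h import *
from station import robot
o=log();a=np.radians(20);R=graspR(a,-1);g=cup-.010*m0+.019*R[:,0]
delta(o,g-.1*R[:,0],R,6)
p,d=robot.snapshot("wrist");np.savez("w1.npz",p=p,d=d,**robot.camera_model("wrist"));cv2.imwrite("pics/w1.png",p[:,:,::-1])
P,d,_=cloud("w1.npz");ok=(d>0)&(P[...,2]>.05)&(np.linalg.norm(P[...,:2]-cup[:2],axis=-1)<.06)&(P[...,2]<.09)
Q=P[ok];print(len(Q),Q.mean(0),np.percentile(Q[:,2],[95,99]),cv2.minAreaRect(Q[:,:2].astype(np.float32)*1000))
```

```text
t 5.5 q [0.113, 0.41, 1.929, 0.287, 0.449, 1.084] p [0.6303, 0.1255, 0.1237] x [ 0.343  0.163 -0.925] w 0.0879 F [-0.3  0.2  0.2]
shift(units) [-0.32  0.13 -0.2 ] turn(units) [-0.41 -0.28  0.07] n 6
[-0.05, 0.02, -0.03] [-0.07, -0.05, 0.01]
[-0.05, 0.02, -0.03] [-0.07, -0.05, 0.01]
[-0.05, 0.02, -0.03] [-0.07, -0.05, 0.01]
[-0.05, 0.02, -0.03] [-0.07, -0.05, 0.01]
[-0.05, 0.02, -0.03] [-0.07, -0.05, 0.01]
[-0.05, 0.02, -0.03] [-0.07, -0.05, 0.01]
5186 [0.66448931 0.13962573 0.07264682] [0.07784999 0.07841282] ((665.6575317382812, 140.30245971679688), (84.51280975341797, 53.32567596435547), 23.068811416625977)
```

View pics/w1.png

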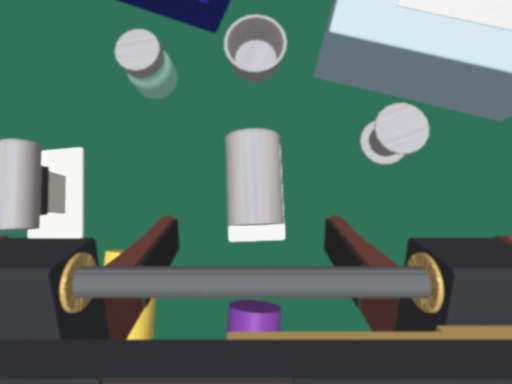

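The wide cup lies centred between the open fingers, at about (254,180). The wrist depth agrees with the earlier position to within 2 mm, so I descend.

Call:
{"fn": "step_arm", "kwargs": {
  "increments": [
    [0.5, 0.1, -0.2, -0.4, -0.28, 0.07, 1],
    [0.8, 0, 0, 0, 0, 0, 1],
    [0.8, 0, 0, 0, 0, 0, 1],
    [0.8, 0, 0, 0, 0, 0, 1],
    [0.8, 0, 0, 0, 0, 0, 1],
    [0.6, 0, 0, 0, 0, 0, 1],
    [0, 0, 0, 0, 0, 0, 1]
  ]
}}

```text
clock: 6.25
tcp_pos: [0.6562, 0.1336, 0.0341]
ee_rot: [0.801, 0.165, -0.564, 0.11]
force: [-0.0, -0.3, -0.7]
width: 0.088
```

Run:
```python
from h import *
o=log();a=np.radians(20);R=graspR(a,-1);g=cup-.010*m0+.019*R[:,0]
delta(o,g,R,1)
```

```text
t 6.25 q [0.133, 0.595, 1.87, 0.286, 0.357, 1.054] p [0.6562, 0.1336, 0.0341] x [ 0.308  0.141 -0.941] w 0.088 F [-0.  -0.3 -0.7]
shift(units) [ 0.   -0.03 -0.45] turn(units) [-0.15  0.02  0.02] n 1
[0.0, -0.03, -0.45] [-0.15, 0.02, 0.02]
```

Call:
{"fn": "step_arm", "kwargs": {
  "increments": [
    [0, 0, -0.45, -0.15, 0, 0, 1],
    [0, 0, 0, 0, 0, 0, 0],
    [0, 0, 0, 0, 0, 0, 0],
    [0, 0, 0, 0, 0, 0, 0],
    [0, 0, 0, 0, 0, 0, 0],
    [0, 0, 0, 0, 0, 0, 0]
  ]
}}

```text
clock: 6.85
tcp_pos: [0.6653, 0.1371, 0.0397]
ee_rot: [0.801, 0.171, -0.561, 0.118]
force: [-6.3, 11.0, 8.1]
width: 0.0513
```

Run:
```python
from h import *
o=log()
```

```text
t 6.85 q [0.137, 0.595, 1.85, 0.272, 0.374, 1.052] p [0.6653, 0.1371, 0.0397] x [ 0.311  0.142 -0.94 ] w 0.0513 F [-6.3 11.   8.1]
```

Run:
```python
from h import *
o=log();R=Ro.from_quat(o['ee_rot']).as_matrix();print(R.round(3));print('up in tool',R[2])
# cup in tool
q=o['qpos'];mt=R.T@m0;print('mouth in tool',mt.round(3))
for up in(.05,.1,.15,.2):
    q,e=IK(o['tcp_pos']+[0,0,up],R,q);print(up,q.round(2),e)
```

```text
t 6.85 q [0.137, 0.595, 1.85, 0.272, 0.374, 1.052] p [0.6653, 0.1371, 0.0397] x [ 0.311  0.142 -0.94 ] w 0.0513 F [-6.3 11.   8.1]
[[ 0.311  0.407 -0.859]
 [ 0.142 -0.913 -0.382]
 [-0.94  -0.003 -0.342]]
up in tool [-0.93983689 -0.00323443 -0.34160819]
mouth in tool [ 0.342  0.    -0.94 ]
0.05 [0.14 0.51 1.84 0.22 0.47 1.11] 3.748798499769416e-26
0.1 [0.14 0.44 1.81 0.18 0.56 1.15] 6.4428184828201196e-27
0.15 [0.14 0.37 1.78 0.16 0.66 1.18] 1.1118456666663078e-27
0.2 [0.14 0.31 1.74 0.14 0.76 1.2 ] 3.703132600734423e-28
```

Call:
{"fn": "step_arm", "kwargs": {
  "increments": [
    [-0.3, 0, -0.11, 0, 0, 0, 0],
    [-0.6, 0, -0.22, 0, 0, 0, 0],
    [-0.94, 0, -0.34, 0, 0, 0, 0],
    [-0.94, 0, -0.34, 0, 0, 0, 0],
    [-0.94, 0, -0.34, 0, 0, 0, 0],
    [-0.94, 0, -0.34, 0, 0, 0, 0],
    [-0.94, 0, -0.34, 0, 0, 0, 0],
    [-0.94, 0, -0.34, 0, 0, 0, 0],
    [-0.94, 0, -0.34, 0, 0, 0, 0],
    [-0.94, 0, -0.34, 0, 0, 0, 0],
    [-0.94, 0, -0.34, 0, 0, 0, 0],
    [-0.94, 0, -0.34, 0, 0, 0, 0]
  ]
}}

```text
clock: 8.05
tcp_pos: [0.6614, 0.1339, 0.2715]
ee_rot: [0.8, 0.17, -0.564, 0.119]
force: [0.2, -0.1, -1.3]
width: 0.0464
```

```bash
cat > path.py <<'E'
from h import *
o=log();R=Ro.from_quat(o['ee_rot']).as_matrix();q0=o['qpos'];a=np.radians(20)
for yaw in (60,90,105,120):
    R1=finalR(a,-1,np.radians(yaw));G=peg+[0,0,.052];q=q0
    tgt={}
    for z in(.17,.1,.05,0):
        q,e=IK(G+[0,0,z]+.019*R1[:,0],R1,np.array([-.85,1,1.1,.6,1.9,2.]) if z==.17 else q);tgt[z]=q;print(yaw,z,q.round(2),'%.1e'%e)
    zs=[]
    for t in np.linspace(0,1,11):
        P,T=FK(q0+(tgt[.17]-q0)*t);Gp=P-.019*T[:,0];zs.append((Gp.round(3).tolist(),(-T[2,0]).round(2)))
    print(*zs,sep='\n') if yaw==90 else None
E
python3 path.py
```

```text
t 8.05 q [0.135, 0.272, 1.711, 0.128, 0.832, 1.218] p [0.6614, 0.1339, 0.2715] x [ 0.307  0.137 -0.942] w 0.0464 F [ 0.2 -0.1 -1.3]
60 0.17 [-1.01  0.79  1.47  0.99  1.69  2.32] 4.8e-24
60 0.1 [-1.01  0.89  1.47  0.98  1.64  2.24] 3.2e-25
60 0.05 [-1.01  0.96  1.46  0.98  1.6   2.19] 2.5e-28
60 0 [-1.01  1.04  1.44  0.98  1.57  2.15] 1.8e-27
90 0.17 [-0.89  0.95  1.12  0.74  2.06  2.25] 7.7e-20
90 0.1 [-0.89  1.03  1.12  0.71  2.    2.19] 9.2e-24
90 0.05 [-0.89  1.1   1.11  0.7   1.96  2.15] 1.4e-26
90 0 [-0.89  1.17  1.09  0.69  1.93  2.12] 1.5e-25
([0.656, 0.131, 0.289], np.float64(0.94))
([0.659, 0.082, 0.266], np.float64(0.97))
([0.659, 0.036, 0.247], np.float64(0.97))
([0.655, -0.009, 0.232], np.float64(0.96))
([0.649, -0.053, 0.222], np.float64(0.92))
([0.641, -0.097, 0.215], np.float64(0.86))
([0.63, -0.143, 0.213], np.float64(0.79))
([0.617, -0.19, 0.214], np.float64(0.69))
([0.598, -0.24, 0.218], np.float64(0.59))
([0.575, -0.293, 0.224], np.float64(0.47))
([0.543, -0.348, 0.23], np.float64(0.34))
105 0.17 [-0.81  1.02  0.98  0.6   2.23  2.15] 4.5e-19
105 0.1 [-0.81  1.1   0.97  0.57  2.17  2.1 ] 7.3e-23
105 0.05 [-0.81  1.16  0.96  0.56  2.13  2.07] 1.5e-25
105 0 [-0.81  1.23  0.94  0.54  2.09  2.05] 2.6e-24
120 0.17 [-0.73  1.07  0.86  0.43  2.37  2.  ] 4.3e-21
120 0.1 [-0.73  1.15  0.85  0.4   2.3   1.96] 4.7e-22
120 0.05 [-0.73  1.21  0.84  0.39  2.26  1.93] 1.6e-24
120 0 [-0.73  1.28  0.81  0.37  2.22  1.92] 4.1e-23
```

Run:
```python
from h import *
from station import robot
o=log()
ims=[]
for n in("wrist","scene"):
    p,d=robot.snapshot(n);np.savez(n+"2.npz",p=p,d=d,**robot.camera_model(n));ims.append(p[:,:,::-1])
cv2.imwrite("pics/lift.png",np.hstack([cv2.resize(ims[0][60:384],(420,266)),cv2.resize(ims[1][90:270,210:410],(360,266))]))
```

```text
t 8.05 q [0.135, 0.272, 1.711, 0.128, 0.832, 1.218] p [0.6614, 0.1339, 0.2715] x [ 0.307  0.137 -0.942] w 0.0464 F [ 0.2 -0.1 -1.3]
```

View pics/lift.png

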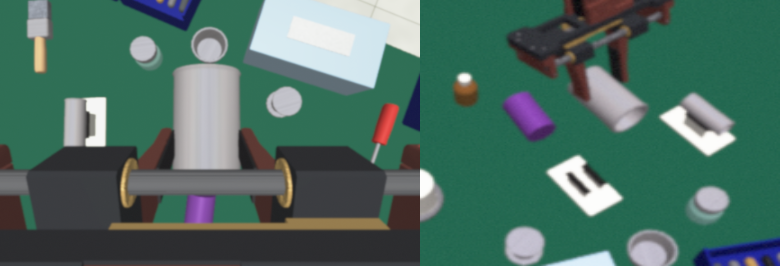

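The wrist view shows the cup held at about (207,115) in the collage, and the cradle is empty in the scene view. The width fell to 46 mm, so the cup has shifted in the grip. I'll fit its pose in the tool frame.

```bash
cat > cupfit.py <<'E'
from h import *
def fit(files,o):
    R=Ro.from_quat(o['ee_rot']).as_matrix();Qs=[]
    for f,box in files:
        P,d,p=cloud(f);T=(P-o['tcp_pos'])@R
        hsv=cv2.cvtColor(p,cv2.COLOR_RGB2HSV);u0,u1,v0,v1=box
        M=np.zeros(d.shape,bool);M[v0:v1,u0:u1]=1
        M&=(d>0)&(hsv[...,1]<50)&(hsv[...,2]>90)&(np.linalg.norm(T-[-.019,0,0],axis=-1)<.075)
        Qs.append(T[M]);print(f,M.sum())
    Q=np.concatenate(Qs)
    def res(x):
        c=np.array([x[0],x[1],0]);ax=np.array([x[2],x[3],-1]);ax/=np.linalg.norm(ax);v=Q-c
        return np.linalg.norm(v-np.outer(v@ax,ax),axis=1)-.026
    s=least_squares(res,[-.019,0,.36,0],loss='soft_l1',f_scale=.002);x=s.x
    ax=np.array([x[2],x[3],-1]);ax/=np.linalg.norm(ax);c=np.array([x[0],x[1],0]);al=(Q-c)@ax
    ok=abs(res(x))<.004;lo,hi=np.percentile(al[ok],[.5,99.5])
    print('axis tool',ax.round(3),'on-axis pt',c.round(4),'along',lo.round(4),hi.round(4),'inl',ok.mean(),'axis world',R@ax)
    mid=c+ax*(lo+hi)/2;print('mid tool',mid.round(4),'world',o['tcp_pos']+R@mid)
    return Q
if __name__=='__main__':
    o=log();fit([('wrist2.npz',(190,320,120,290))],o)
    fit([('scene2.npz',(290,400,120,190))],o)
E
python3 cupfit.py
```

```text
t 8.15 q [0.135, 0.27, 1.709, 0.129, 0.83, 1.217] p [0.6636, 0.1342, 0.2743] x [ 0.313  0.138 -0.94 ] w 0.0463 F [ 1.   0.4 -1. ]
wrist2.npz 10024
axis tool [ 0.32   0.001 -0.947] on-axis pt [-0.0166  0.0003  0.    ] along -0.0212 0.0505 inl 0.9998004788507582 axis world [0.91427567 0.4044048  0.02359566]
mid tool [-0.0119  0.0003 -0.0138] world [0.67187325 0.13759348 0.29021083]
scene2.npz 923
axis tool [ 0.297  0.014 -0.955] on-axis pt [-0.0184 -0.0004  0.    ] along -0.0298 0.0529 inl 0.9761646803900325 axis world [0.91855661 0.39243005 0.04745954]
mid tool [-0.0149 -0.0002 -0.0111] world [0.66833428 0.13656422 0.2920805 ]
```

The cup is held as planned. Its axis is within about 1.5° of the planned direction, and its centre is 10 mm mouthward of the grasp point. Next I check obstacles around the peg.

Run:
```python
from h import *
P,d,p=cloud('top1.npz')
for n,(u0,u1,v0,v1) in dict(box=(440,512,140,275),bottle=(390,430,110,150),arm=(470,512,300,365),trays=(315,425,50,115)).items():
    Q=P[v0:v1,u0:u1].reshape(-1,3);dd=d[v0:v1,u0:u1].ravel();Q=Q[(dd>0)&(Q[:,2]>.02)]
    print(n,Q.min(0).round(3),Q.max(0).round(3))
```

```text
box [ 0.345 -0.819  0.02 ] [ 0.639 -0.683  0.164]
bottle [ 0.719 -0.509  0.021] [ 0.777 -0.452  0.134]
arm [ 0.172 -0.624  0.222] [ 0.265 -0.487  0.356]
trays [ 0.831 -0.526  0.02 ] [ 0.968 -0.216  0.09 ]
```

```bash
cat > path2.py <<'E'
from h import *
mt=np.array([.312,.003,-.95]);mt/=np.linalg.norm(mt);ct=np.array([-.0172,0,0])+.010*mt   # cup centre in tool
def final(yaw):
    h=np.array([np.cos(yaw),np.sin(yaw),0]);f=h*np.sqrt(1-mt[0]**2)+down*mt[0]
    return frame(f,np.cross(f,down))@frame(ex,np.cross(ex,mt)).T
def goal(z,yaw=np.radians(-155)):
    R1=final(yaw);return peg+[0,0,.042+z]-R1@ct,R1
if __name__=='__main__':
    o=log();q0=o['qpos'];q=np.array([-.27,1.1,1.0,-.65,1.95,1.])
    for z in(.14,.07,0):
        p,R=goal(z);q,e=IK(p,R,q)
        if z==.14:qt=q
        print(z,q.round(2),'%.0e'%e,p.round(3))
    for t in np.linspace(0,1,9):
        x=q0+(qt-q0)*t;P,T=FK(x);E=P-.34*T[:,0];print('cup',(P+T@ct).round(3),'mouth',(T@mt).round(2),'wrist',E.round(3))
E
python3 path2.py
```

```text
t 8.15 q [0.135, 0.27, 1.709, 0.129, 0.83, 1.217] p [0.6636, 0.1342, 0.2743] x [ 0.313  0.138 -0.94 ] w 0.0463 F [ 1.   0.4 -1. ]
0.14 [-0.28  1.    1.12 -0.77  2.04  0.89] 2e-19 [ 0.529 -0.355  0.195]
0.07 [-0.28  1.09  1.1  -0.75  1.99  0.95] 7e-23 [ 0.529 -0.355  0.125]
0 [-0.28  1.18  1.07 -0.73  1.94  0.99] 2e-21 [ 0.529 -0.355  0.055]
cup [0.667 0.136 0.291] mouth [0.91 0.4  0.03] wrist [0.557 0.087 0.594]
cup [0.666 0.076 0.251] mouth [ 0.89  0.43 -0.16] wrist [0.605 0.063 0.571]
cup [0.659 0.009 0.219] mouth [ 0.83  0.43 -0.35] wrist [0.65  0.033 0.544]
cup [ 0.646 -0.06   0.195] mouth [ 0.75  0.4  -0.53] wrist [ 0.692 -0.001  0.512]
cup [ 0.628 -0.129  0.18 ] mouth [ 0.64  0.34 -0.69] wrist [ 0.729 -0.039  0.477]
cup [ 0.607 -0.195  0.174] mouth [ 0.5   0.26 -0.83] wrist [ 0.761 -0.08   0.438]
cup [ 0.585 -0.254  0.175] mouth [ 0.35  0.17 -0.92] wrist [ 0.787 -0.124  0.395]
cup [ 0.563 -0.306  0.181] mouth [ 0.18  0.08 -0.98] wrist [ 0.808 -0.171  0.349]
cup [ 0.544 -0.348  0.19 ] mouth [ 0.  0. -1.] wrist [ 0.821 -0.218  0.301]
```

```bash
cat > inc.py <<'E'
from path2 import *
import sys
def inc(q0,qt,n,k):
    for i in range(k):
        a,b=[FK(q0+(qt-q0)*t) for t in(i/n,(i+1)/n)]
        s=a[1].T@(b[0]-a[0])/.02;w=np.degrees(Ro.from_matrix(a[1].T@b[1]).as_rotvec())/8
        print(np.r_[s,w].round(2).tolist(),end=' ')
    print()
def go(z,n,k):
    o=log();p,R=goal(z);qt,e=IK(p,R,np.array([-.28,1.1,1.1,-.7,2.,.95]));print('err',e);inc(o['qpos'],qt,n,k)
if __name__=='__main__': go(float(sys.argv[1]),int(sys.argv[2]),int(sys.argv[3]))
E
python3 inc.py .14 34 17
```

```text
t 8.15 q [0.135, 0.27, 1.709, 0.129, 0.83, 1.217] p [0.6636, 0.1342, 0.2743] x [ 0.313  0.138 -0.94 ] w 0.0463 F [ 1.   0.4 -1. ]
err 1.0303397580516426e-24
[0.36, 0.64, 0.44, -0.11, -0.32, 0.06] [0.36, 0.64, 0.46, -0.1, -0.32, 0.06] [0.36, 0.64, 0.47, -0.1, -0.32, 0.06] [0.36, 0.64, 0.48, -0.09, -0.33, 0.05] [0.36, 0.64, 0.49, -0.09, -0.33, 0.05] [0.36, 0.64, 0.5, -0.08, -0.33, 0.04] [0.36, 0.64, 0.51, -0.08, -0.33, 0.04] [0.36, 0.63, 0.52, -0.07, -0.33, 0.04] [0.36, 0.62, 0.52, -0.07, -0.34, 0.03] [0.36, 0.62, 0.53, -0.06, -0.34, 0.03] [0.37, 0.61, 0.53, -0.06, -0.34, 0.02] [0.37, 0.6, 0.54, -0.05, -0.34, 0.02] [0.37, 0.59, 0.54, -0.05, -0.34, 0.01] [0.37, 0.58, 0.54, -0.04, -0.34, 0.0] [0.38, 0.57, 0.54, -0.04, -0.34, -0.0] [0.38, 0.56, 0.53, -0.03, -0.34, -0.01] [0.38, 0.55, 0.53, -0.03, -0.34, -0.01]
```

Call:
{"fn": "step_arm", "kwargs": {
  "increments": [
    [0.36, 0.64, 0.44, -0.11, -0.32, 0.06, 0],
    [0.36, 0.64, 0.46, -0.1, -0.32, 0.06, 0],
    [0.36, 0.64, 0.47, -0.1, -0.32, 0.06, 0],
    [0.36, 0.64, 0.48, -0.09, -0.33, 0.05, 0],
    [0.36, 0.64, 0.49, -0.09, -0.33, 0.05, 0],
    [0.36, 0.64, 0.5, -0.08, -0.33, 0.04, 0],
    [0.36, 0.64, 0.51, -0.08, -0.33, 0.04, 0],
    [0.36, 0.63, 0.52, -0.07, -0.33, 0.04, 0],
    [0.36, 0.62, 0.52, -0.07, -0.34, 0.03, 0],
    [0.36, 0.62, 0.53, -0.06, -0.34, 0.03, 0],
    [0.37, 0.61, 0.53, -0.06, -0.34, 0.02, 0],
    [0.37, 0.6, 0.54, -0.05, -0.34, 0.02, 0],
    [0.37, 0.59, 0.54, -0.05, -0.34, 0.01, 0]
  ]
}}

```text
clock: 9.45
tcp_pos: [0.6233, -0.0811, 0.1708]
ee_rot: [-0.581, -0.132, 0.766, -0.243]
force: [0.0, 1.0, -0.5]
width: 0.0462
```

```bash
python3 inc.py .14 22 17; python3 -c "
from path2 import *
o=log();R=Ro.from_quat(o['ee_rot']).as_matrix();print('cup',o['tcp_pos']+R@ct,R@mt)"
```

```text
t 9.45 q [-0.028, 0.564, 1.494, -0.235, 1.298, 1.088] p [0.6233, -0.0811, 0.1708] x [-0.207 -0.219 -0.954] w 0.0462 F [ 0.   1.  -0.5]
err 1.0303397580516426e-24
[0.32, 0.54, 0.49, -0.04, -0.31, 0.0] [0.32, 0.53, 0.49, -0.03, -0.32, -0.0] [0.33, 0.52, 0.49, -0.03, -0.32, -0.01] [0.33, 0.51, 0.48, -0.02, -0.32, -0.01] [0.33, 0.5, 0.48, -0.02, -0.32, -0.02] [0.33, 0.49, 0.48, -0.02, -0.32, -0.02] [0.33, 0.48, 0.47, -0.01, -0.32, -0.03] [0.33, 0.47, 0.46, -0.01, -0.32, -0.03] [0.33, 0.46, 0.46, -0.01, -0.32, -0.04] [0.33, 0.44, 0.45, -0.0, -0.32, -0.04] [0.33, 0.43, 0.44, -0.0, -0.32, -0.05] [0.33, 0.42, 0.43, 0.0, -0.31, -0.06] [0.33, 0.41, 0.41, 0.01, -0.31, -0.06] [0.32, 0.39, 0.4, 0.01, -0.31, -0.07] [0.32, 0.38, 0.39, 0.01, -0.31, -0.07] [0.31, 0.36, 0.37, 0.01, -0.31, -0.08] [0.31, 0.35, 0.36, 0.02, -0.31, -0.08] 
t 9.45 q [-0.028, 0.564, 1.494, -0.235, 1.298, 1.088] p [0.6233, -0.0811, 0.1708] x [-0.207 -0.219 -0.954] w 0.0462 F [ 0.   1.  -0.5]
cup [ 0.6340434  -0.07347719  0.18142762] [ 0.72124015  0.3893633  -0.57289517]
```

Call:
{"fn": "step_arm", "kwargs": {
  "increments": [
    [0.3, 0.54, 0.49, -0.04, -0.31, 0, 0],
    [0.3, 0.53, 0.49, -0.03, -0.32, 0, 0],
    [0.3, 0.52, 0.49, -0.03, -0.32, -0.01, 0],
    [0.3, 0.51, 0.48, -0.02, -0.32, -0.01, 0],
    [0.3, 0.5, 0.48, -0.02, -0.32, -0.02, 0],
    [0.3, 0.49, 0.48, -0.02, -0.32, -0.02, 0],
    [0.3, 0.48, 0.47, -0.01, -0.32, -0.03, 0],
    [0.3, 0.47, 0.46, -0.01, -0.32, -0.03, 0],
    [0.3, 0.46, 0.46, -0.01, -0.32, -0.04, 0],
    [0.3, 0.44, 0.45, 0, -0.32, -0.04, 0],
    [0.3, 0.43, 0.44, 0, -0.32, -0.05, 0],
    [0.3, 0.42, 0.43, 0, -0.31, -0.06, 0]
  ]
}}

```text
clock: 10.65
tcp_pos: [0.565, -0.2571, 0.1608]
ee_rot: [-0.337, -0.085, 0.901, -0.26]
force: [-0.5, 0.2, -1.0]
width: 0.0461
```

```bash
python3 inc.py .14 10 10; python3 -c "
from path2 import *
o=log();R=Ro.from_quat(o['ee_rot']).as_matrix();print('cup',o['tcp_pos']+R@ct,R@mt)"
```

```text
t 10.65 q [-0.165, 0.821, 1.288, -0.543, 1.718, 0.976] p [0.565, -0.2571, 0.1608] x [-0.637 -0.412 -0.652] w 0.0461 F [-0.5  0.2 -1. ]
err 1.0303397580516426e-24
[0.27, 0.4, 0.4, 0.01, -0.29, -0.06] [0.27, 0.38, 0.39, 0.02, -0.29, -0.07] [0.27, 0.37, 0.38, 0.02, -0.29, -0.07] [0.26, 0.36, 0.37, 0.02, -0.28, -0.08] [0.26, 0.35, 0.36, 0.02, -0.28, -0.08] [0.26, 0.33, 0.34, 0.02, -0.28, -0.09] [0.25, 0.32, 0.33, 0.03, -0.28, -0.09] [0.25, 0.31, 0.32, 0.03, -0.28, -0.1] [0.24, 0.29, 0.3, 0.03, -0.28, -0.1] [0.23, 0.28, 0.28, 0.03, -0.28, -0.11] 
t 10.65 q [-0.165, 0.821, 1.288, -0.543, 1.718, 0.976] p [0.565, -0.2571, 0.1608] x [-0.637 -0.412 -0.652] w 0.0461 F [-0.5  0.2 -1. ]
cup [ 0.57935899 -0.24817709  0.16281278] [ 0.33847447  0.181007   -0.92340213]
```

Call:
{"fn": "step_arm", "kwargs": {
  "increments": [
    [0.25, 0.4, 0.4, 0.01, -0.29, -0.06, 0],
    [0.25, 0.38, 0.39, 0.02, -0.29, -0.07, 0],
    [0.25, 0.37, 0.38, 0.02, -0.29, -0.07, 0],
    [0.25, 0.36, 0.37, 0.02, -0.28, -0.08, 0],
    [0.25, 0.35, 0.36, 0.02, -0.28, -0.08, 0],
    [0.25, 0.33, 0.34, 0.02, -0.28, -0.09, 0],
    [0.25, 0.32, 0.33, 0.03, -0.28, -0.09, 0],
    [0.25, 0.31, 0.32, 0.03, -0.28, -0.1, 0],
    [0.24, 0.29, 0.3, 0.03, -0.28, -0.1, 0],
    [0.23, 0.28, 0.28, 0.03, -0.28, -0.11, 0]
  ]
}}

```text
clock: 11.65
tcp_pos: [0.5247, -0.3585, 0.184]
ee_rot: [-0.142, -0.039, 0.966, -0.213]
force: [0.7, 0.2, -0.3]
width: 0.0462
```

```bash
python3 -c "
from path2 import *
from station import robot
o=log();R=Ro.from_quat(o['ee_rot']).as_matrix();print('cup',o['tcp_pos']+R@ct,R@mt)
p,T=goal(.10);delta(o,p,T,1)
ims=[]
for n in('wrist','scene'):
    p,d=robot.snapshot(n);np.savez(n+'3.npz',p=p,d=d,**robot.camera_model(n));ims.append(p[:,:,::-1])
cv2.imwrite('pics/above.png',np.hstack([cv2.resize(ims[0],(380,285)),cv2.resize(ims[1][120:270,30:230],(380,285))]))
"
```

```text
t 11.65 q [-0.28, 1.02, 1.115, -0.779, 2.045, 0.885] p [0.5247, -0.3585, 0.184] x [-0.869 -0.4   -0.291] w 0.0462 F [ 0.7  0.2 -0.3]
cup [ 0.53934364 -0.35159681  0.17904234] [-0.02564346  0.00225219 -0.99966862]
shift(units) [ 0.18 -0.05 -1.48] turn(units) [0.09 0.16 0.03] n 1
[0.18, -0.05, -1.48] [0.09, 0.16, 0.03]
```

View pics/above.png

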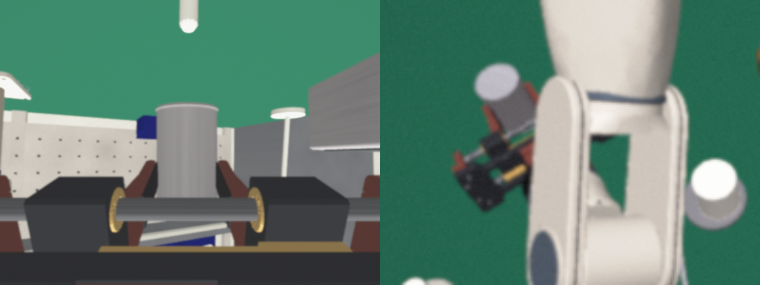

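The wrist view is upside down. The cup is mouth down at about (188,150), with the peg tip at about (188,20), roughly in line with it. The scene view agrees. I'll check the cup fit, the peg position and the camera's clearance.

Run:
```python
from cupfit import fit
from path2 import *
o=log();a=np.load('wrist3.npz')
R=Ro.from_quat(o['ee_rot']).as_matrix();c=-a['R'].T@a['t'];print('cam',c,'in tool',R.T@(c-o['tcp_pos']))
fit([('wrist3.npz',(190,320,120,270))],o)
for f in('wrist3.npz','scene3.npz'):
    P,d,p=cloud(f);M=(d>0)&(P[...,2]>.025)&(P[...,2]<.08)&(np.linalg.norm(P[...,:2]-peg[:2],axis=-1)<.03)
    Q=P[M];print(f,M.sum(),Q.mean(0) if len(Q) else '',Q[:,2].max() if len(Q) else '')
    if len(Q)>30:
        s=least_squares(lambda x:np.linalg.norm(Q[Q[:,2]<.064][:,:2]-x,axis=1)-.008,peg[:2],loss='soft_l1',f_scale=.002);print('peg axis',s.x)
```

```text
t 11.75 q [-0.282, 1.021, 1.116, -0.779, 2.044, 0.885] p [0.524, -0.3591, 0.1829] x [-0.87  -0.399 -0.29 ] w 0.0462 F [-0.1  0.3 -1.6]
cam [ 0.70547981 -0.2750053   0.17424177] in tool [-0.18889417  0.00050293 -0.06636862]Traceback (most recent call last):
  File "<stdin>", line 5, in <module>
TypeError: fit() takes 0 positional arguments but 2 were given
```

Run:
```python
from path2 import *
from cupfit import fit
o=log()
fit([('wrist3.npz',(190,320,120,270))],o)
for f in('wrist3.npz','scene3.npz'):
    P,d,p=cloud(f);M=(d>0)&(P[...,2]>.025)&(P[...,2]<.08)&(np.linalg.norm(P[...,:2]-peg[:2],axis=-1)<.03)
    Q=P[M];print(f,M.sum(),Q.mean(0) if len(Q) else '',Q[:,2].max() if len(Q) else '')
    if len(Q)>30:
        s=least_squares(lambda x:np.linalg.norm(Q[Q[:,2]<.064][:,:2]-x,axis=1)-.008,peg[:2],loss='soft_l1',f_scale=.002);print('peg axis',s.x)
P,d,p=cloud('top1.npz')
M=(d>0)&(P[...,2]>.02)&(np.linalg.norm(P[...,:2]-[.72,-.26],axis=-1)<.1);Q=P[M];print('near cam',Q.min(0),Q.max(0)) if M.any() else print('clear')
p,T=goal(.06);delta(o,p,T,6)
```

```text
t 11.75 q [-0.282, 1.021, 1.116, -0.779, 2.044, 0.885] p [0.524, -0.3591, 0.1829] x [-0.87  -0.399 -0.29 ] w 0.0462 F [-0.1  0.3 -1.6]
wrist3.npz 10207
axis tool [ 0.276 -0.001 -0.961] on-axis pt [-0.0153  0.0006  0.    ] along -0.0198 0.0515 inl 0.994121681199177 axis world [ 0.006593    0.02242358 -0.99972682]
mid tool [-0.0109  0.0006 -0.0152] world [ 0.53764907 -0.35317295  0.17149001]
wrist3.npz 1000 [ 0.5458764  -0.34890328  0.05685396] 0.06682920137381876
peg axis [ 0.54104096 -0.35117684]
scene3.npz 0  
near cam [ 0.77487728 -0.18765217  0.02018046] [ 0.78799928 -0.17731166  0.0265837 ]
shift(units) [ 0.7  -0.03 -3.35] turn(units) [0.09 0.16 0.04] n 6
[0.12, -0.01, -0.56] [0.02, 0.03, 0.01]
[0.12, -0.01, -0.56] [0.02, 0.03, 0.01]
[0.12, -0.01, -0.56] [0.02, 0.03, 0.01]
[0.12, -0.01, -0.56] [0.02, 0.03, 0.01]
[0.13, -0.01, -0.56] [0.02, 0.03, 0.01]
[0.13, -0.01, -0.56] [0.02, 0.03, 0.01]
```

```bash
sed -i 's/^mt=np.array.*$/mt=np.array([.282,.001,-.96]);mt\/=np.linalg.norm(mt);ct=np.array([-.0160,.0003,0])+.0098*mt/' path2.py; sed -i 's/^peg=.*/peg=np.array([.5425,-.3495,.008])/' h.py
python3 - <<'E'
from path2 import *
o=log();p,T=goal(.05);delta(o,p,T,8)
q=o['qpos']
for z in(.05,0,-.003):
    q,e=IK(*goal(z),q);print(q.round(2),e)
E
```

```text
t 11.75 q [-0.282, 1.021, 1.116, -0.779, 2.044, 0.885] p [0.524, -0.3591, 0.1829] x [-0.87  -0.399 -0.29 ] w 0.0462 F [-0.1  0.3 -1.6]
shift(units) [ 0.86  0.01 -3.79] turn(units) [ 0.11 -0.06  0.04] n 8
[0.11, 0.0, -0.47] [0.01, -0.01, 0.01]
[0.11, 0.0, -0.47] [0.01, -0.01, 0.01]
[0.11, -0.0, -0.47] [0.01, -0.01, 0.01]
[0.11, -0.0, -0.47] [0.01, -0.01, 0.01]
[0.11, -0.0, -0.47] [0.01, -0.01, 0.01]
[0.11, -0.0, -0.47] [0.01, -0.01, 0.01]
[0.1, -0.0, -0.47] [0.01, -0.01, 0.01]
[0.1, -0.01, -0.47] [0.01, -0.01, 0.01]
[-0.27  1.13  1.08 -0.76  2.    0.96] 1.1361329716888214e-20
[-0.27  1.2   1.06 -0.74  1.97  0.99] 4.834472772849323e-25
[-0.27  1.2   1.06 -0.74  1.96  0.99] 8.490857125933006e-31
```

Call:
{"fn": "step_arm", "kwargs": {
  "increments": [
    [0.11, 0, -0.45, 0.02, -0.01, 0.01, 0],
    [0.11, 0, -0.45, 0.02, -0.01, 0.01, 0],
    [0.11, 0, -0.45, 0.02, -0.01, 0.01, 0],
    [0.11, 0, -0.45, 0.02, -0.01, 0.01, 0],
    [0.11, 0, -0.45, 0.02, -0.01, 0.01, 0],
    [0.11, 0, -0.45, 0.02, -0.01, 0.01, 0],
    [0.11, 0, -0.45, 0.02, -0.01, 0.01, 0],
    [0, 0, 0, 0, 0, 0, 0]
  ]
}}

```text
clock: 12.55
tcp_pos: [0.5272, -0.355, 0.1102]
ee_rot: [-0.14, -0.029, 0.965, -0.218]
force: [0.0, -0.5, -1.4]
width: 0.0465
```

```bash
python3 -c "
from path2 import *
o=log();R=Ro.from_quat(o['ee_rot']).as_matrix();print('cup-seated',o['tcp_pos']+R@ct-peg-[0,0,.042],R@mt)
p,T=goal(.005);delta(o,p,T,6)
"
```

```text
t 12.55 q [-0.271, 1.118, 1.097, -0.761, 1.992, 0.963] p [0.5272, -0.355, 0.1102] x [-0.866 -0.413 -0.283] w 0.0465 F [ 0.  -0.5 -1.4]
cup-seated [-0.0012414   0.00081264  0.05488451] [ 0.00363211 -0.00426112 -0.99998433]
shift(units) [ 0.67  0.05 -2.4 ] turn(units) [-0.02 -0.01 -0.06] n 6
[0.11, 0.01, -0.4] [-0.0, -0.0, -0.01]
[0.11, 0.01, -0.4] [-0.0, -0.0, -0.01]
[0.11, 0.01, -0.4] [-0.0, -0.0, -0.01]
[0.11, 0.01, -0.4] [-0.0, -0.0, -0.01]
[0.11, 0.01, -0.4] [-0.0, -0.0, -0.01]
[0.11, 0.01, -0.4] [-0.0, -0.0, -0.01]
```

Call:
{"fn": "step_arm", "kwargs": {
  "increments": [
    [0.1, 0, -0.36, 0, 0, 0, 0],
    [0.1, 0, -0.36, 0, 0, 0, 0],
    [0.1, 0, -0.36, 0, 0, 0, 0],
    [0.1, 0, -0.36, 0, 0, 0, 0],
    [0.1, 0, -0.36, 0, 0, 0, 0],
    [0, 0, 0, 0, 0, 0, 0]
  ]
}}

```text
clock: 13.15
tcp_pos: [0.5282, -0.3552, 0.0699]
ee_rot: [-0.141, -0.029, 0.965, -0.218]
force: [0.8, 0.1, -1.4]
width: 0.0463
```

```bash
python3 -c "
from path2 import *
from station import robot
o=log();R=Ro.from_quat(o['ee_rot']).as_matrix();print('cup-seated',o['tcp_pos']+R@ct-peg-[0,0,.042],R@mt)
from cupfit import fit
p,d=robot.snapshot('wrist');np.savez('wrist4.npz',p=p,d=d,**robot.camera_model('wrist'));cv2.imwrite('pics/low.png',p[:,:,::-1])
fit([('wrist4.npz',(190,320,120,270))],o)
"
```

```text
t 13.15 q [-0.271, 1.174, 1.075, -0.751, 1.966, 0.989] p [0.5282, -0.3552, 0.0699] x [-0.866 -0.413 -0.284] w 0.0463 F [ 0.8  0.1 -1.4]
cup-seated [-0.00028352  0.000631    0.01461196] [ 0.00467688 -0.00465543 -0.99997823]
wrist4.npz 11499
axis tool [ 0.281 -0.002 -0.96 ] on-axis pt [-0.0161  0.0003  0.    ] along -0.02 0.0671 inl 0.9159057309331247 axis world [ 0.00427846 -0.00180497 -0.99998922]
mid tool [-0.0095  0.0002 -0.0226] world [ 0.54233108 -0.34878663  0.0508852 ]
```

View pics/low.png

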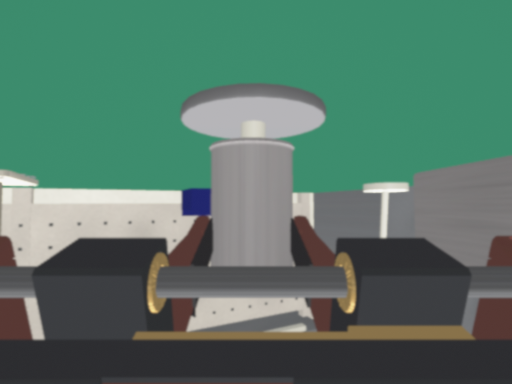

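The view is inverted. The cup at (253,190) is centred over the peg at (253,130), with a gap of roughly 14 mm to the base, so I keep lowering gently.

Call:
{"fn": "step_arm", "kwargs": {
  "increments": [
    [0.06, 0, -0.2, 0, 0, 0, 0],
    [0.06, 0, -0.2, 0, 0, 0, 0],
    [0.03, 0, -0.1, 0, 0, 0, 0],
    [0, 0, 0, 0, 0, 0, 0]
  ]
}}

```text
clock: 13.6
tcp_pos: [0.5288, -0.3555, 0.0598]
ee_rot: [-0.141, -0.028, 0.965, -0.218]
force: [0.7, 0.5, -0.9]
width: 0.0461
```

```bash
python3 -c "
from path2 import *
o=log();R=Ro.from_quat(o['ee_rot']).as_matrix();print('cup-seated',o['tcp_pos']+R@ct-peg-[0,0,.042],R@mt)
"
```

```text
t 13.6 q [-0.271, 1.188, 1.068, -0.748, 1.96, 0.996] p [0.5288, -0.3555, 0.0598] x [-0.865 -0.413 -0.285] w 0.0461 F [ 0.7  0.5 -0.9]
cup-seated [0.00035886 0.00029285 0.00460522] [ 0.0063416  -0.00558266 -0.99996431]
```

Call:
{"fn": "step_arm", "kwargs": {
  "increments": [
    [0.03, 0, -0.1, 0, 0, 0, 0],
    [0.03, 0, -0.1, 0, 0, 0, 0],
    [0, 0, 0, 0, 0, 0, 0]
  ]
}}

```text
clock: 13.9
tcp_pos: [0.529, -0.3555, 0.0556]
ee_rot: [-0.141, -0.028, 0.965, -0.218]
force: [-0.7, 0.1, -1.6]
width: 0.046
```

Call:
{"fn": "step_arm", "kwargs": {
  "increments": [
    [0.03, 0, -0.1, 0, 0, 0, 0],
    [0, 0, 0, 0, 0, 0, 0]
  ]
}}

```text
clock: 14.1
tcp_pos: [0.5297, -0.3556, 0.0552]
ee_rot: [-0.141, -0.027, 0.965, -0.218]
force: [0.2, 0.4, -1.1]
width: 0.0465
```

Call:
{"fn": "step_arm", "kwargs": {
  "increments": [
    [0.05, 0, -0.15, 0, 0, 0, 0],
    [0, 0, 0, 0, 0, 0, 0]
  ]
}}

```text
clock: 14.3
tcp_pos: [0.5305, -0.3559, 0.055]
ee_rot: [-0.14, -0.025, 0.965, -0.218]
force: [0.1, -0.1, -1.3]
width: 0.046
```

Call:
{"fn": "step_arm", "kwargs": {
  "increments": [
    [0.05, 0, -0.15, 0, 0, 0, 0],
    [0, 0, 0, 0, 0, 0, 0]
  ]
}}

```text
clock: 14.5
tcp_pos: [0.531, -0.3558, 0.0549]
ee_rot: [-0.139, -0.024, 0.966, -0.218]
force: [0.6, 0.0, -2.5]
width: 0.0462
```

```bash
python3 -c "
from path2 import *
from cupfit import fit
from station import robot
o=log();print(o['force'],o['torque'],o['joint_efforts'].round(1));R=Ro.from_quat(o['ee_rot']).as_matrix();print('cup-seated',o['tcp_pos']+R@ct-peg-[0,0,.042],R@mt)
print('wrist',FK(o['qpos'])[0]-R@[.338,0,0])
ims=[]
for n in('wrist','top','scene'):
    p,d=robot.snapshot(n);np.savez(n+'5.npz',p=p,d=d,**robot.camera_model(n));ims.append(p[:,:,::-1])
cv2.imwrite('pics/stuck.png',np.hstack([cv2.resize(ims[0][60:260,130:380],(400,320)),cv2.resize(ims[1][40:240,260:460],(320,320))]))
fit([('wrist5.npz',(190,320,140,270))],o)
"
```

```text
t 14.5 q [-0.27, 1.2, 1.056, -0.752, 1.964, 1.003] p [0.531, -0.3558, 0.0549] x [-0.866 -0.415 -0.28 ] w 0.0462 F [ 0.6  0.  -2.5]
[ 0.62763084  0.0118176  -2.45422083] [ 0.32236231 -0.66555886 -0.03149815] [  0.1 -82.5 -20.3  -2.2   3.6  -0. ]
cup-seated [ 2.52115129e-03 -9.89419240e-05 -4.45042134e-04] [ 0.00468583 -0.01538022 -0.99987074]
wrist [ 0.82366255 -0.21560124  0.14937563]
wrist5.npz 10711
axis tool [ 0.272 -0.011 -0.962] on-axis pt [-0.0157  0.      0.    ] along -0.0195 0.0525 inl 0.9458500606852768 axis world [ 8.97842113e-03  4.90209872e-05 -9.99959692e-01]
mid tool [-0.0112 -0.0002 -0.0159] world [ 0.54474402 -0.34929808  0.04277858]
```

View pics/stuck.png

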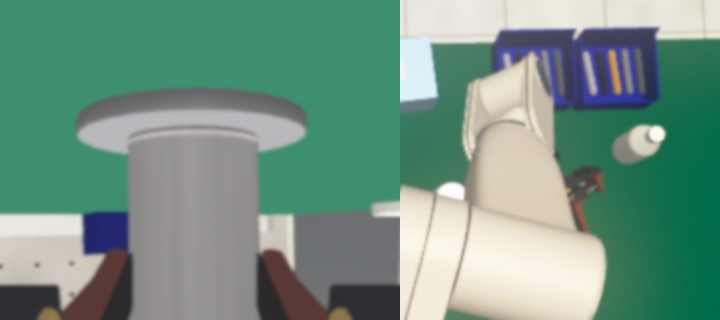

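Run:
```python
from h import *
A,d1,p1=cloud('top1.npz');B,d5,p5=cloud('top5.npz')
for n,(u0,u1,v0,v1) in dict(trayL=(312,370,50,115),trayR=(368,428,50,115)).items():
    for X,d,p in((A,d1,p1),(B,d5,p5)):
        S=X[v0:v1,u0:u1];c=p[v0:v1,u0:u1].astype(int);M=(d[v0:v1,u0:u1]>0)&(S[...,2]>.02)&(c[...,2]>c[...,0]+30)&(S[...,2]<.12)
        Q=S[M];print(n,len(Q),np.percentile(Q,1,0).round(3),np.percentile(Q,99,0).round(3))
e=abs(p1.astype(int)-p5).sum(-1);print('diff trayR px',(e[55:110,375:420]>60).sum(),'bottle',(e[112:145,392:428]>60).sum(), 'jar box',(e[150:182,278:306]>60).sum())
```

```text
trayL 762 [ 0.831 -0.365  0.021] [ 0.966 -0.216  0.087]
trayL 355 [ 0.832 -0.371  0.026] [ 0.966 -0.217  0.088]
trayR 937 [ 0.831 -0.526  0.021] [ 0.965 -0.362  0.087]
trayR 912 [ 0.831 -0.526  0.022] [ 0.966 -0.362  0.088]
diff trayR px 0 bottle 0 jar box 559
```

Call:
{"fn": "step_arm", "kwargs": {
  "increments": [
    [-0.03, 0, 0.12, 0, 0, 0, 0],
    [0, 0, 0, 0, 0, 0, 0]
  ]
}}

```text
clock: 14.85
tcp_pos: [0.5307, -0.3559, 0.0561]
ee_rot: [-0.14, -0.025, 0.965, -0.218]
force: [-0.6, 0.5, -1.2]
width: 0.0459
```

Run:
```python
from path2 import *
from station import robot
o=log();print(o['torque'],o['joint_efforts'].round(1));R=Ro.from_quat(o['ee_rot']).as_matrix();print('cup-seated',o['tcp_pos']+R@ct-peg-[0,0,.042],R@mt)
q=o['qpos']
for yaw in(-155,-145,-138,-130):
    p,T=goal(0,np.radians(yaw));q,e=IK(p,T,q);print(yaw,q.round(2),'%.0e'%e,'wrist',(p-.338*T[:,0]).round(3))
```

```text
t 14.85 q [-0.27, 1.197, 1.058, -0.751, 1.963, 1.002] p [0.5307, -0.3559, 0.0561] x [-0.866 -0.415 -0.281] w 0.0459 F [-0.6  0.5 -1.2]
[ 0.32203279 -0.65289633 -0.00627722] [  0.1 -81.8 -19.9  -2.1   3.5  -0. ]
cup-seated [ 0.00219901 -0.0001481   0.0007979 ] [ 0.0054511  -0.01375085 -0.99989059]
-155 [-0.27  1.2   1.06 -0.74  1.97  0.99] 5e-30 wrist [ 0.822 -0.219  0.151]
-145 [-0.23  1.15  1.18 -0.84  1.85  0.97] 4e-26 wrist [ 0.795 -0.172  0.151]
-138 [-0.2   1.12  1.26 -0.9   1.76  0.97] 3e-27 wrist [ 0.772 -0.143  0.151]
-130 [-0.17  1.09  1.36 -0.98  1.66  0.98] 3e-22 wrist [ 0.741 -0.113  0.151]
```

Run:
```python
from path2 import *
o=log();p,T=goal(.006,np.radians(-149));delta(o,p,T,4)
```

```text
t 14.85 q [-0.27, 1.197, 1.058, -0.751, 1.963, 1.002] p [0.5307, -0.3559, 0.0561] x [-0.866 -0.415 -0.281] w 0.0459 F [-0.6  0.5 -1.2]
shift(units) [0.02 0.03 0.28] turn(units) [-0.3   0.01  0.65] n 4
[0.0, 0.01, 0.07] [-0.08, 0.0, 0.16]
[0.0, 0.01, 0.07] [-0.08, 0.0, 0.16]
[0.0, 0.01, 0.07] [-0.08, 0.0, 0.16]
[0.0, 0.0, 0.07] [-0.08, 0.0, 0.16]
```

Call:
{"fn": "step_arm", "kwargs": {
  "increments": [
    [-0.02, 0, 0.15, 0, 0, 0, 0],
    [-0.02, 0, 0.15, 0, 0, 0, 0],
    [0, 0.01, 0.05, -0.08, 0, 0.16, 0],
    [0, 0.01, 0.05, -0.08, 0, 0.16, 0],
    [0, 0.01, 0.05, -0.08, 0, 0.16, 0],
    [0, 0.01, 0.05, -0.08, 0, 0.16, 0],
    [0, 0, 0, 0, 0, 0, 0]
  ]
}}

```text
clock: 15.55
tcp_pos: [0.5281, -0.3574, 0.0653]
ee_rot: [-0.135, -0.042, 0.953, -0.268]
force: [-1.0, 0.2, -0.7]
width: 0.0457
```

Run:
```python
from path2 import *
o=log();R=Ro.from_quat(o['ee_rot']).as_matrix();print('cup-seated',o['tcp_pos']+R@ct-peg-[0,0,.042],R@mt,o['torque'])
p,T=goal(0,np.radians(-149));delta(o,p,T,1)
```

```text
t 15.55 q [-0.245, 1.155, 1.141, -0.805, 1.895, 0.966] p [0.5281, -0.3574, 0.0653] x [-0.819 -0.5   -0.28 ] w 0.0457 F [-1.   0.2 -0.7]
cup-seated [-1.20685602e-03 -9.96422076e-05  9.95505846e-03] [-0.00491652  0.00526702 -0.99997404] [ 0.41388142 -0.6366479   0.0389262 ]
shift(units) [ 0.09  0.02 -0.49] turn(units) [ 0.07  0.01 -0.05] n 1
[0.09, 0.02, -0.49] [0.07, 0.01, -0.05]
```

Lowering again with the wrist clear of the tray.

Call:
{"fn": "step_arm", "kwargs": {
  "increments": [
    [0.03, 0, -0.13, 0.03, 0, 0, 0],
    [0.03, 0, -0.13, 0.03, 0, 0, 0],
    [0.02, 0, -0.1, 0, 0, 0, 0],
    [0, 0, 0, 0, 0, 0, 0]
  ]
}}

```text
clock: 15.95
tcp_pos: [0.5287, -0.357, 0.0572]
ee_rot: [-0.137, -0.038, 0.953, -0.268]
force: [-0.7, -0.3, -0.7]
width: 0.0464
```

Call:
{"fn": "step_arm", "kwargs": {
  "increments": [
    [0.02, 0, -0.1, 0, 0, 0, 0],
    [0, 0, 0, 0, 0, 0, 0]
  ]
}}

```text
clock: 16.15
tcp_pos: [0.5289, -0.3571, 0.0551]
ee_rot: [-0.136, -0.038, 0.953, -0.268]
force: [0.5, 0.8, 0.3]
width: 0.0462
```

Call:
{"fn": "step_arm", "kwargs": {
  "increments": [
    [0.02, 0, -0.08, 0, 0, 0, 0],
    [0, 0, 0, 0, 0, 0, 0]
  ]
}}

```text
clock: 16.35
tcp_pos: [0.5292, -0.3569, 0.0551]
ee_rot: [-0.136, -0.037, 0.953, -0.267]
force: [1.0, 0.1, -1.7]
width: 0.0457
```

Call:
{"fn": "step_arm", "kwargs": {
  "increments": [
    [0.02, 0, -0.08, 0, 0, 0, 0],
    [0, 0, 0, 0, 0, 0, 0]
  ]
}}

```text
clock: 16.55
tcp_pos: [0.5294, -0.3567, 0.055]
ee_rot: [-0.135, -0.036, 0.953, -0.267]
force: [-0.5, -0.1, -0.7]
width: 0.0468
```

The descent stops at TCP z = 0.055 for both yaws, which is the height predicted for a seated cup. Further commands only lower the wrist while the fingertips stay put, so the rim is on the base. I'll release and look before retreating.

Call:
{"fn": "step_arm", "kwargs": {
  "increments": [
    [0, 0, 0, 0, 0, 0, 0.6],
    [0, 0, 0, 0, 0, 0, 0.7],
    [0, 0, 0, 0, 0, 0, 1],
    [0, 0, 0, 0, 0, 0, 1],
    [0, 0, 0, 0, 0, 0, 1]
  ]
}}

```text
clock: 17.05
tcp_pos: [0.5292, -0.3571, 0.0538]
ee_rot: [-0.136, -0.036, 0.953, -0.267]
force: [0.4, 0.3, 0.6]
width: 0.0809
```

```bash
python3 -c "
from path2 import *
from cupfit import fit
from station import robot
o=log()
p,d=robot.snapshot('wrist');np.savez('wrist6.npz',p=p,d=d,**robot.camera_model('wrist'));cv2.imwrite('pics/rel.png',p[:,:,::-1])
fit([('wrist6.npz',(190,320,140,270))],o)
"
```

```text
t 17.05 q [-0.244, 1.174, 1.13, -0.803, 1.892, 0.983] p [0.5292, -0.3571, 0.0538] x [-0.82  -0.5   -0.278] w 0.0809 F [0.4 0.3 0.6]
wrist6.npz 10912
axis tool [ 0.271  0.004 -0.963] on-axis pt [-0.0157 -0.0009  0.    ] along -0.0195 0.0515 inl 0.9429068914956011 axis world [ 0.00975459 -0.00240563 -0.99994953]
mid tool [-0.0113 -0.0009 -0.0154] world [ 0.54169786 -0.34850245  0.04220907]
```

View pics/rel.png

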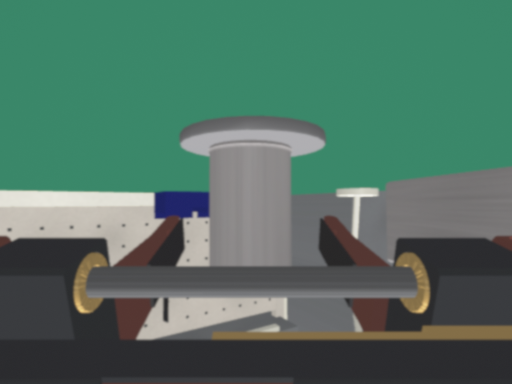

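The cup stands vertical (axis within 0.6°), with its centre at about (0.542, −0.349, 0.050) allowing for the clipped lower end of the fit. It is in the middle of the open fingers, so I retreat back and up.

Call:
{"fn": "step_arm", "kwargs": {
  "increments": [
    [-0.4, 0, 0.1, 0, 0, 0, 1],
    [-0.4, 0, 0.3, 0, 0, 0, 1],
    [-0.3, 0, 0.6, 0, 0, 0, 1],
    [-0.3, 0, 0.8, 0, 0, 0, 1],
    [-0.3, 0, 1, 0, 0, 0, 1],
    [-0.3, 0, 1, 0, 0, 0, 1],
    [-0.3, 0, 1, 0, 0, 0, 1],
    [-0.3, 0, 1, 0, 0, 0, 1],
    [0, 0, 1, 0, 0, 0, 1],
    [0, 0, 1, 0, 0, 0, 1],
    [0, 0, 0, 0, 0, 0, 1],
    [0, 0, 0, 0, 0, 0, 1]
  ]
}}

```text
clock: 18.3
tcp_pos: [0.5365, -0.3525, 0.2395]
ee_rot: [-0.14, -0.034, 0.953, -0.267]
force: [0.8, -0.1, -0.2]
width: 0.0879
```

```bash
python3 -c "
from path2 import *
from station import robot
o=log();ims=[]
for n in('wrist','scene','top'):
    p,d=robot.snapshot(n);np.savez(n+'7.npz',p=p,d=d,**robot.camera_model(n));ims.append(p[:,:,::-1])
cv2.imwrite('pics/end.png',np.hstack([cv2.resize(ims[0],(400,300)),cv2.resize(ims[1][100:300,60:400],(400,300))]))
for n in('wrist7.npz','scene7.npz','top7.npz'):
    P,d,_=cloud(n);M=(d>0)&(P[...,2]>.02)&(P[...,2]<.11)&(np.linalg.norm(P[...,:2]-peg[:2],axis=-1)<.045);Q=P[M]
    print(n,len(Q),(np.percentile(Q[:,2],98),Q[Q[:,2]>.086].mean(0),cv2.minEnclosingCircle(Q[:,:2].astype(np.float32))) if len(Q)>20 else '')
"
```

```text
t 18.3 q [-0.236, 0.935, 1.163, -0.857, 2.03, 0.832] p [0.5365, -0.3525, 0.2395] x [-0.818 -0.5   -0.284] w 0.0879 F [ 0.8 -0.1 -0.2]
wrist7.npz 1740 (np.float64(0.09195880839530296), array([ 0.53600584, -0.35211808,  0.09107411]), ((0.5409127473831177, -0.3493959307670593), 0.026006929576396942))
scene7.npz 20 
top7.npz 57 (np.float64(0.09550414319881435), array([ 0.54299728, -0.36702579,  0.09169451]), ((0.5422011613845825, -0.36152517795562744), 0.022142810747027397))
```

View pics/end.png

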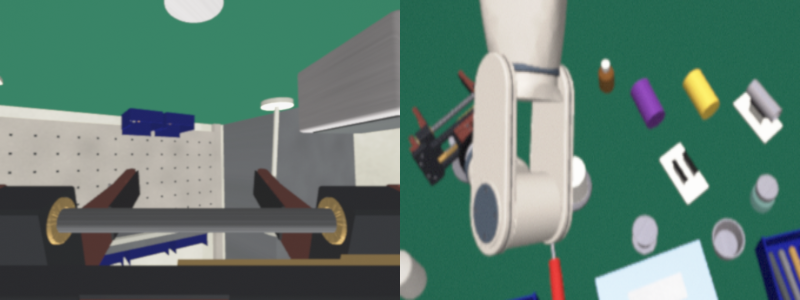

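The cup top is at z = 0.092 m (8 + 84 mm), in a 26 mm radius circle centred at (0.541, −0.349). The narrow cup and the decoys look untouched, and the gripper is well clear. Handing in.

```bash
python3 -c "
from h import *
A,d,_=cloud('top7.npz')
for n,(u0,u1,v0,v1),zl in [('narrow',(120,160,170,216),.045),('jar',(276,310,148,184),.04)]:
    Q=A[v0:v1,u0:u1].reshape(-1,3);Q=Q[(Q[:,2]>zl)&(Q[:,2]<.1)];print(n,len(Q),Q.mean(0).round(4))
from station import robot
print(robot.close_job())"
```

```text
narrow 353 [0.5807 0.3465 0.0675]
jar 239 [ 0.6477 -0.1092  0.075 ]
the job is handed in; nothing more can be done
None
```

The wide cup is standing mouth down over the free peg, released, and I handed the job in at about 18.5 s. I gripped the cup across its sides, lifted it off its cradle, turned it over on the way, and lowered it until the rim rested on the base. Then I let go and moved the gripper clear.

**Cup:** After release the wrist camera gave its axis within 0.6° of vertical. From above, its top was at z = 0.092 m, which is the 8 mm base plus the 84 mm cup. It is centred at (0.541, −0.349), within 2 mm of the measured peg axis.

**Narrow cup and jar:** The narrow cup is unmoved to 0.1 mm. The jar's mean reading shifted by about 7 mm in y. The arm hid part of it in that view, so I take that as an effect of the view, but its position is not strictly confirmed. The arm never came near it.

**Checks that disagreed:**
- The wrist force never clearly showed the rim touching the base. I judged contact from the fingertips stopping at the predicted height at two gripper angles, and from the cup fit. On the first descent I suspected the wrist was resting on a tool tray, so I raised the cup, turned about 6° and lowered it again. It stopped at the same height.
- The finger opening read 46 mm on a 52 mm cup. I put that down to give in the pads or fingers. The camera showed the cup held correctly.

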